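Power-off lid check on a bench microcentrifuge

ROBOT

A 6-joint arm with a two-finger parallel gripper is mounted at the origin on the work surface. World frame = base frame: x ahead of the robot, y to its left, z up, the work surface at z = 0. Lengths are in mm, angles in rad, forces in N, time in s.
With the tool pointing down it reaches from about 350 to 800 mm from the base axis. Payload 7.3 kg.
Tool frame: the origin (TCP) lies midway between the tips of the shut fingers; the grasp point (between the pads) lies 19 mm behind it; y points along the fingers, x is the direction in which the jaws open and shut, and the axes are right-handed (so a half turn about y gives the same grasp; the last joint's range is limited). The gripper opens to 85 mm and grips with 20 to 120 N. Pads are 22 mm wide; open, the fingers measure 114 mm over their backs; the gripper's body (76 mm by 85 mm) begins 54 mm behind the grasp point. The pads swing forward as they close: fully open they stand 13 mm farther back than shut.
Start: joints at [-1.335, 0.342, 1.524, -0, 1.275, -0.146], TCP at [195.634, -487.208, 231.322] pointing down, gripper open.
Joint ranges: [-2.53, 2.53], [-0.77, 2.02], [0.04, 2.7], [-1, 4.14], [0.28, 2.66], [-3.11, 3.11]. Speed limits (rad/s): [2.57, 2.57, 3.14, 3.14, 3.14, 3.14].

INTERFACE

Orientations are given as a unit quaternion [x, y, z, w].
In Python, from cell import arm gives the robot as it stands. The module is installed in compiled form; this text tells all that it offers.
- The arm moves only by the tool servo_tool, never from a script. Its argument "targets" is a list of rows, each an object of numbers: "claw": the closure, from 0 (fully open) to 1 (shut); "x", "y", "z": the shift along the tool's x, y, z in cm; "rx", "ry", "rz": the turn, a rotation vector about the tool's x, y, z in rad. In form: [{"claw": .., "x": .., "y": .., "z": .., "rx": .., "ry": .., "rz": ..}, ...]. A call has 1 to 12 rows; each row is the pose to reach, as a shift and turn from the pose commanded when the call began, along the tool's axes at that moment; what a row does not reach only later rows make up. A row lasts 1/12 s, in which the tool goes at most 41.7 mm and 7.16 degrees, less where a joint would pass 70% of its speed; a pose out of reach is approached as far as the arm can. A call with a gripper value outside its range is refused whole. The fingers move at their own pace and stop on an object; "newtons" is the grip in N (left out, the last holds). Time passes only in rows, so rows that repeat a pose let the fingers close. It gives the time, the measured TCP pose, the force and the opening at its end, in the units of the state.
- arm.get_state(): the state, without advancing time (a new reading comes with each control period).
- arm.snapshot(name): name is "scene" or "top" or "wrist"; returns the picture (420x560x3 uint8, blue, green, red); there is no depth.
- arm.camera_model(name): a dict with "vertical_fov" (degrees; the focal length in pixels is half the picture's height over the tangent of half this angle, whatever the lens; pixels are square), "cx", "cy" (the principal point, pixels), "D" ([k1, k2, p1, p2, k3] as OpenCV has them; the pictures are not rectified), "world_to_cam" (4x4, takes a point from world to camera coordinates); the wrist camera has in their place "tool_from_camera" (4x4, takes a point from camera to tool coordinates, whose origin is the TCP and whose axes are the tool frame's). Camera axes: x right, y down, z forward; pixel columns grow to the right and rows downward; lengths in mm; the calibration is good to about 2 mm. A picture is of the moment at which its call begins: read the wrist's pose just before it. camera_model takes no time and is no camera call.
- arm.close_job(): hands the job in, once; it reports no verdict.
The state is a dict: "clock": time; "q": joint angles; "qd": joint speeds; "effort": joint torques, N m; "tcp_pos": TCP position; "orientation": TCP orientation; "wrist_force": force on the tool from outside, world axes, zero at the start; "moment": the same for the moment, N m; "gripper_width": finger opening in mm.
Only numpy, scipy, OpenCV 4.12 (cv2) and the standard library are available. Lean on these libraries where they do the work, as an engineer would, in place of code of your own. Each camera call takes 0.05 s, during which the arm holds its last target.

TASK

Do the power-off lid check on the bench microcentrifuge: take the release pin from its block, press the recessed emergency-release button with it so that the lid pops up, and stand the pin fully back in its block. Then raise the lid past its balance point, where the hinge springs begin to carry it, keeping hold of it so that it does not fly up to its stop, and ease it back to just below that point (no more than about 15 degrees below), where it would fall closed by itself if let go. Finish still holding it there with the gripper, ready for its fall to be timed, and leave the other things on the bench where they stand.

Things in the scene. Friction and masses are not known exactly. Their poses are not given: they have to be found in the camera images.
- centrifuge: White bench microcentrifuge, fixed, 220 mm wide (y), 280 deep (x from -155 to +125), flat top deck 126 high. Origin on the bench at mid-width; the lid hinge lies at x +85. x points from its front to its back, y to its left, z up; the front (dark sloped control panel, falling forwards from z 102 at x -87 to z 50 at x -155) faces the robot.
- port_mouth (a point): Mouth of the emergency-release port: a round hole in the top deck right of the lid (at x -50, y -92.5, z 126 in the centrifuge's frame), point at the hole's centre level with the deck. Hole 15 mm in diameter, widening to 21 at the rim. The steel button lies 14 below the deck inside it. A 25 wide collar does not fit the hole.
- release (a joint): The recessed steel button in the port, 12.8 mm in diameter: 0 = up, 0.006 (m) = pressed straight down as far as it goes. Spring: about 1.5 N to start, 5 N at the bottom. The latch lets the lid go at about 0.0045; it springs back when released.
- lid (a joint): Lid angle (rad): 0 = shut and latched, grows as the front rises, stop at 1.5. Pressing the button unlatches it and a sprung pin pops it to 0.1, where it rests. 0.9 kg, counterbalanced by hinge springs: below the balance point at 1.00 it falls closed by itself (on to the sprung pin), above it swings up to its stop. Needs under 2.5 N at the handle, almost none near the balance point.
- lid_handle (a point): Centre of the loop handle's bar at the lid's front: a round dark bar 14 mm thick, 104 long, parallel to the hinge, with an arm back to the lid at either end; 36 of open space between bar and lid edge. Lid 22 thick. Lid shut: bar centre 198 forward of the hinge axis and 12 above it (138 over the bench). Frame turns with the lid: x towards the hinge, y along the bar.
- lid_hinge (a point): Middle of the lid's hinge axis, at the back of the machine, 126 mm above the bench; the axis runs level along y of the centrifuge. Fixed; its axes are those of the centrifuge.
- pin_grip (a point): Middle of the dark round handle of the release pin (a stylus, about 45 g, 122 mm long), which starts upright in its block. Handle 16 thick, 60 long (30 either side of this point); under it a collar 25 wide, 4 thick, then a steel shaft 6 thick, 58 long; its flat tip is 92 below this point. z runs along the pin, up towards the handle.
- block_hole (a point): Centre of the mouth of the pin's hole in the top of the grey block (70 x 70 mm, 70 high, fixed). Hole 12 in diameter, widening to 20 at the rim, 64 deep. With the pin fully home its collar rests on the block's top and pin_grip is 34 above this point. z up.
- tube_rack: Bystander: white low rack with small sample tubes, 75 x 105 mm, 42 high, loose. Origin under its centre.
- wash_bottle: Bystander: white plastic bottle with cap, 60 mm in diameter, about 150 high, loose. Origin under its centre.
- swab_jar: Bystander: open glass jar with wooden swab sticks, 76 mm in diameter, 85 high (sticks to 123), loose. Origin under its centre.

How it is judged:
By the outcome, as a careful person would: the job done as asked, in the order asked, and still so for the second after the job is handed in, while the arm keeps its last pose, push and grip.
It also fails if it takes over 64 s, if anything falls off the work surface, if the arm or the gripper's body presses on something with over 40 N, if the wrist force passes 120 N, or if a joint passes its speed limit or range.

## Working session

There is one attempt and no reset: what is moved stays moved. The work goes in short steps, Python scripts to look and compute and a tool call to move; the robot and the scene stay as the last step left them, time stands still between calls to the robot, and variables do not carry over. Pictures are saved under pics/ and viewed, and the job is handed in when it is done.

Besides the shell and the picture viewer there is one more tool, called after "Request:" by a JSON object that holds its "op" and its "data". servo_tool: Moves the arm, as the interface text tells. Its arguments: {"type":"object","properties":{"targets":{"type":"array"},"newtons":{"type":"number"}},"required":["targets"]}

```bash
mkdir -p pics; python3 - <<'E'
from cell import arm
import cv2
s=arm.get_state()
for k,v in s.items(): print(k,v)
for n in ("scene","top","wrist"):
    m=arm.camera_model(n); print(n,m)
    cv2.imwrite(f"pics/{n}0.png",arm.snapshot(n))
E
```

```text
clock 0.0
q [-1.33497937e+00  3.42724535e-01  1.52502858e+00 -3.98720205e-06
  1.27541788e+00 -1.45994757e-01]
qd [-0.00010229  0.00113992  0.0006144   0.00117068 -0.00035871 -0.00131782]
effort [-1.23818786e-04 -4.33682013e+01 -2.46013355e+01 -3.21184189e-04
  7.83089519e-03 -3.30994453e-06]
tcp_pos [ 195.54100856 -486.78150795  230.62099506]
orientation [-0.58541513  0.39645454 -0.39562891  0.58616609]
wrist_force [ 0.13882105  0.06872614 -0.06716261]
moment [-0.04049217 -0.01019695 -0.02370487]
gripper_width 85.58869654864266
scene {'vertical_fov': 47.68546830237657, 'cx': 281.2937453342578, 'cy': 208.76475395939616, 'D': array([0.04848766, 0.        , 0.        , 0.        , 0.        ]), 'world_to_cam': array([[-6.43421633e-01,  7.65301249e-01, -1.79610924e-02,
         3.44735685e+02],
       [ 4.82184664e-01,  3.86946868e-01, -7.85983506e-01,
        -1.83122217e+02],
       [-5.94564170e-01, -5.14379354e-01, -6.17986511e-01,
         1.73947855e+03],
       [ 0.00000000e+00,  0.00000000e+00,  0.00000000e+00,
         1.00000000e+00]])}
top {'vertical_fov': 43.42213188391435, 
[... 322 characters left out ...]
  [ 2.14457440e-01, -1.04285170e-02, -9.76677660e-01,
         1.26680653e+03],
       [ 0.00000000e+00,  0.00000000e+00,  0.00000000e+00,
         1.00000000e+00]])}
wrist {'vertical_fov': 60.50248859989945, 'cx': 277.8880726949583, 'cy': 206.22998378656436, 'D': array([-0.08420338,  0.        ,  0.        ,  0.        ,  0.        ]), 'tool_from_camera': array([[ 9.99999609e-01,  1.02518578e-05, -8.84757241e-04,
        -4.43582242e-01],
       [ 8.49973212e-04, -2.88974398e-01,  9.57336448e-01,
        -1.42046630e+02],
       [-2.45857714e-04, -9.57336825e-01, -2.88974293e-01,
         7.37193132e+01],
       [ 0.00000000e+00,  0.00000000e+00,  0.00000000e+00,
         1.00000000e+00]])}
```

View pics/scene0.png

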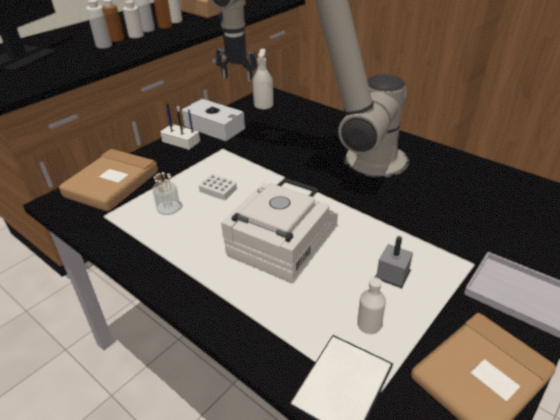

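View pics/top0.png

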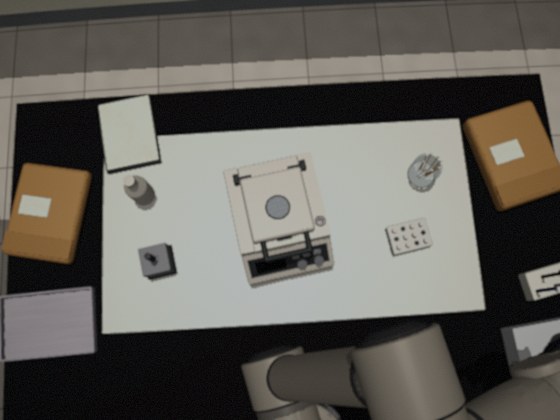

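View pics/wrist0.png

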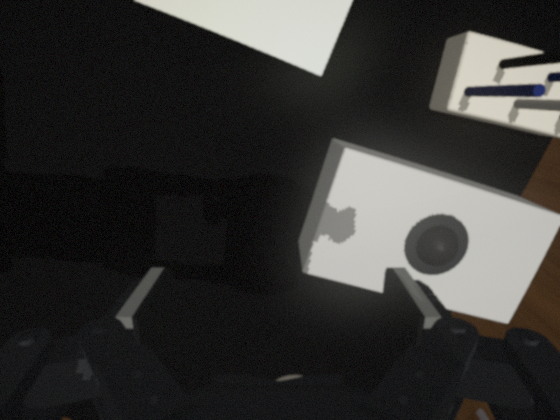

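The scene picture shows the centrifuge near (280,230), the pin and block at (397,255), the bottle at (371,308), the rack at (217,187) and the jar at (167,195). In the top view the pin block is at (155,260), the port about (320,220), the handle loop (287,243), the bottle (138,190), the rack (410,237) and the jar (424,173). I'll zoom in to measure.

```bash
python3 - <<'E'
import cv2
t=cv2.imread('pics/top0.png'); s=cv2.imread('pics/scene0.png')
cv2.imwrite('pics/tz.png',cv2.resize(t[145:295,215:345],None,fx=5,fy=4*1.0,interpolation=cv2.INTER_CUBIC)[:600])
cv2.imwrite('pics/tb.png',cv2.resize(t[225:295,125:195],None,fx=8,fy=8,interpolation=cv2.INTER_CUBIC))
cv2.imwrite('pics/sb.png',cv2.resize(s[225:295,365:435],None,fx=8,fy=8,interpolation=cv2.INTER_CUBIC))
cv2.imwrite('pics/sz.png',cv2.resize(s[170:280,215:345],None,fx=5,fy=5,interpolation=cv2.INTER_CUBIC))
E
```

```text
(no output)
```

View pics/tz.png

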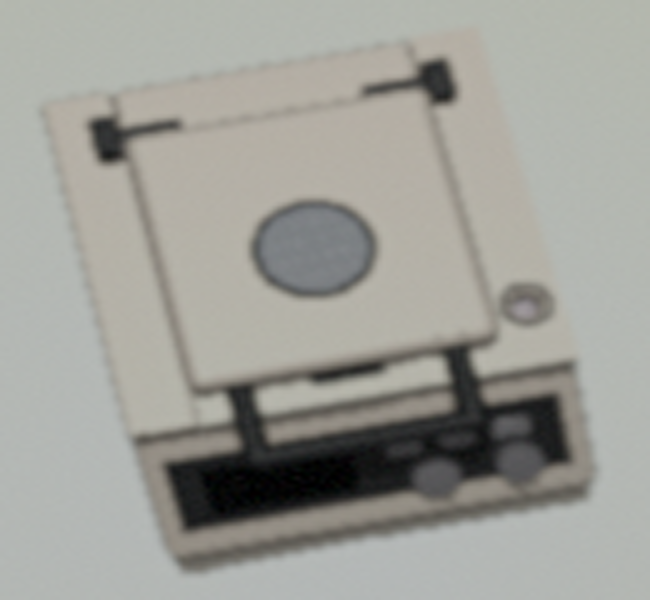

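View pics/tb.png

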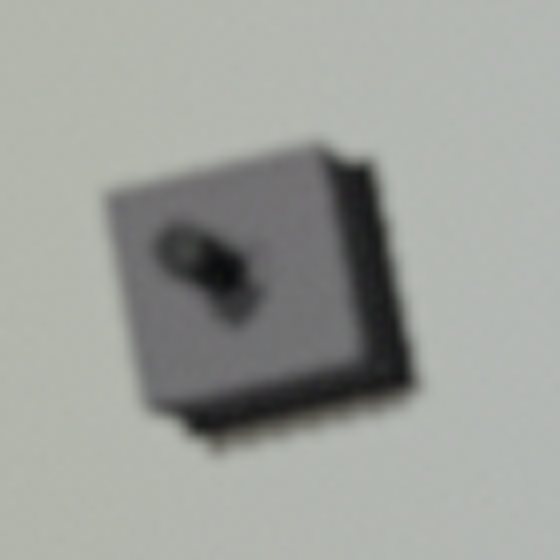

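View pics/sb.png

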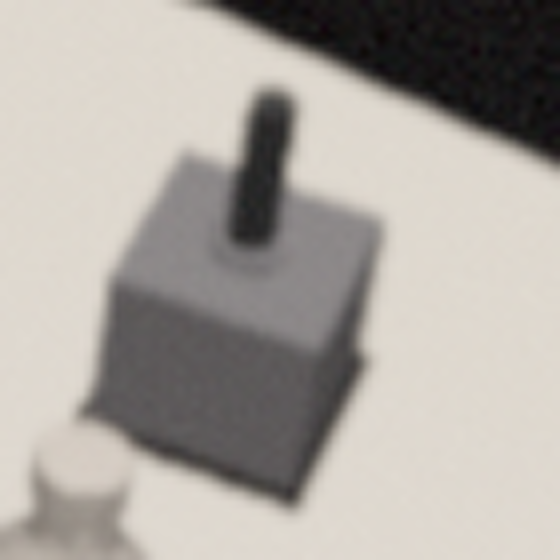

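View pics/sz.png

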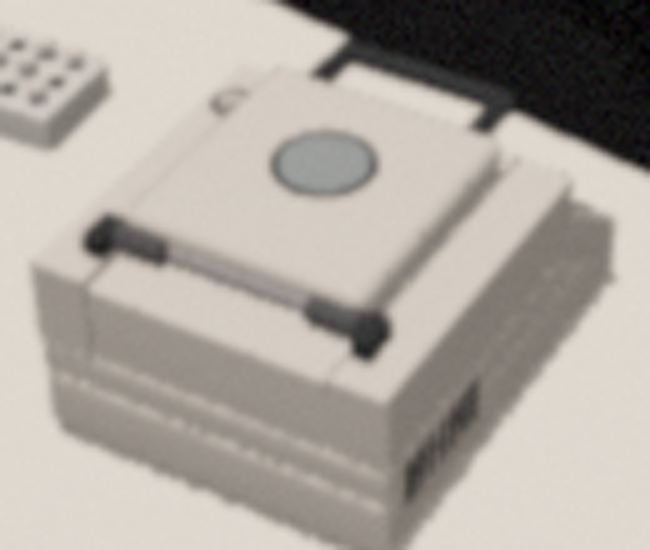

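```bash
cat > h.py <<'E'
import numpy as np, cv2, math
from cell import arm
def K(m,h=420):
    f=h/2/math.tan(math.radians(m['vertical_fov'])/2); return np.array([[f,0,m['cx']],[0,f,m['cy']],[0,0,1.]])
from scipy.spatial.transform import Rotation as R
def camT(name,st=None):
    m=arm.camera_model(name)
    if name!='wrist': return m,np.linalg.inv(m['world_to_cam'])
    T=np.eye(4);T[:3,:3]=R.from_quat(st['orientation']).as_matrix();T[:3,3]=st['tcp_pos']
    return m,T@m['tool_from_camera']
def ray(name,uv,st=None):
    m,T=camT(name,st)
    p=cv2.undistortPoints(np.array([[uv]],float),K(m),m['D'])[0,0]
    return T[:3,3],T[:3,:3]@np.array([p[0],p[1],1])
def onz(name,uv,z,st=None):
    o,d=ray(name,uv,st); return o+d*(z-o[2])/d[2]
def tri(a,b,sa=None,sb=None):
    (o1,d1),(o2,d2)=ray(*a),ray(*b)
    A=np.stack([d1,-d2],1); t=np.linalg.lstsq(A,o2-o1,rcond=None)[0]
    p,q=o1+t[0]*d1,o2+t[1]*d2; return (p+q)/2,np.linalg.norm(p-q)
def proj(name,P,st=None):
    m,T=camT(name,st); W=np.linalg.inv(T)
    return cv2.projectPoints(np.array(P,float).reshape(-1,3),cv2.Rodrigues(W[:3,:3])[0],W[:3,3],K(m),m['D'])[0][:,0]
E
cat > a.py <<'E'
from h import *
np.set_printoptions(precision=1,suppress=True)
tz=lambda x,y:(215+x/5-.4,145+y/4-.375); tb=lambda x,y:(125+x/8-.44,225+y/8-.44); sb=lambda x,y:(365+x/8-.44,225+y/8-.44); sz=lambda x,y:(215+x/5-.4,170+y/5-.4)
for n,p in dict(BL=(43,103),BR=(480,28),FR=(575,362),FL=(135,438),port=(526,303)).items(): print(n,onz('top',tz(*p),126))
for n,p in dict(BL=(33,262),BR=(0,0),FL=(573,180),port=(232,102),backL=(388,402)).items(): print('scene',n,onz('scene',sz(*p),126))
c=[onz('top',tb(*p),70) for p in [(107,190),(320,143),(362,365),(150,408)]]; print(np.array(c),np.mean(c,0))
c=[onz('scene',sb(*p),70) for p in [(185,152),(383,218),(318,352),(110,280)]]; print(np.array(c),np.mean(c,0))
print('pintop',onz('top',tb(180,245),134),onz('scene',sb(272,95),134),'base',onz('scene',sb(252,240),74))
print('bar',onz('top',tz(262,452),138),onz('top',tz(478,418),138), onz('scene',sz(350,48),138),onz('scene',sz(510,100),138))
print(tri(('top',tb(180,245)),('scene',sb(272,95))))
for n,p,q in (('bottle',(138,183),(371,322)),('rack',(410,237),(217,187)),('jar',(424,178),(167,205))): print(n,onz('top',p,30),onz('scene',q,30))
E
python3 a.py
```

```text
BL [672.4 151.9 126. ]
BR [706.9 -64.6 126. ]
FR [496.7 -94.5 126. ]
FL [464.4 116.1 126. ]
port [533.8 -74.  126. ]
scene BL [708.4 -62.  126. ]
scene BR [ 543.  -260.8  126. ]
scene FL [469.7 121.2 126. ]
scene port [533.2 -76.4 126. ]
scene backL [673.8 154.4 126. ]
[[501.8 377.4  70. ]
 [512.6 310.5  70. ]
 [442.9 298.7  70. ]
 [433.5 364.5  70. ]] [472.7 337.8  70. ]
[[446.9 299.4  70. ]
 [434.5 365.4  70. ]
 [502.5 378.8  70. ]
 [515.5 311.8  70. ]] [474.9 338.9  70. ]
pintop [474.2 338.2 134. ] [472.8 336.7 134. ] base [474.5 339.4  74. ]
bar [451.   56.4 138. ] [464.6 -45.5 138. ] [461.1 -46.8 138. ] [444.2  58.3 138. ]
(array([474.2, 337.6, 135.4]), np.float64(0.5448301159106291))
bottle [681.4 387.8  30. ] [669.3 388.7  30. ]
rack [ 494.1 -309.3   30. ] [ 515.3 -293.    30. ]
jar [ 647.9 -364.1   30. ] [ 681.2 -345.1   30. ]
```

```bash
cat >> h.py <<'E'
np.set_printoptions(precision=4,suppress=True)
def Rt(yaw,pitch=math.pi/2):
    # tool y (approach): heading yaw, pitched down by pitch; tool z side = see sgn below
    y=np.array([math.cos(yaw)*math.cos(pitch),math.sin(yaw)*math.cos(pitch),-math.sin(pitch)])
    return y
def go(pos,Rm,n=12):
    s=arm.get_state(); R0=R.from_quat(s['orientation']).as_matrix()
    sh=R0.T@(np.array(pos)-s['tcp_pos'])/10; rv=R.from_matrix(R0.T@Rm).as_rotvec()
    print('t',round(s['clock'],2),'tcp',s['tcp_pos'].round(1),'w',round(s['gripper_width'],1),'F',s['wrist_force'].round(1))
    print('shift cm',sh.round(3),'rot',rv.round(4),'|mm|',np.linalg.norm(sh)*10,'deg',np.degrees(np.linalg.norm(rv)))
    return sh,rv
E
python3 - <<'E'
from h import *
s=arm.get_state(); M=R.from_quat(s['orientation']).as_matrix(); print(M, s['q'])
E
```

```text
[[ 0.3726 -0.0002  0.928 ]
 [-0.928   0.0011  0.3726]
 [-0.0011 -1.      0.0002]] [-1.335   0.3426  1.5248  0.      1.2754 -0.146 ]
```

```bash
cat >> h.py <<'E'
def M(yaw,tilt=0.):
    H=np.array([math.cos(yaw),math.sin(yaw),0]);Z=np.array([0,0,1.]);z=np.cross(Z,H)
    y=-Z*math.cos(tilt)+H*math.sin(tilt); return np.stack([np.cross(y,z),y,z],1)
E
python3 - <<'E'
from h import *
go((460,-20,310),M(.156))
E
```

```text
t 0.15 tcp [ 195.6 -486.9  230.8] w 85.5 F [ 0.2  0.4 -0.8]
shift cm [-33.485  -7.875  41.936] rot [-0.0009 -1.345  -0.0008] |mm| 542.394757906002 deg 77.06166913466343
```

Request:
{"op": "servo_tool", "data": {"targets": [{"claw": 0.3,"x": -33.5,"y": -7.9,"z": 41.9,"ry": -1.345},{"claw": 0.3,"x": -33.5,"y": -7.9,"z": 41.9,"ry": -1.345},{"claw": 0.3,"x": -33.5,"y": -7.9,"z": 41.9,"ry": -1.345},{"claw": 0.3,"x": -33.5,"y": -7.9,"z": 41.9,"ry": -1.345},{"claw": 0.3,"x": -33.5,"y": -7.9,"z": 41.9,"ry": -1.345},{"claw": 0.3,"x": -33.5,"y": -7.9,"z": 41.9,"ry": -1.345},{"claw": 0.3,"x": -33.5,"y": -7.9,"z": 41.9,"ry": -1.345},{"claw": 0.3,"x": -33.5,"y": -7.9,"z": 41.9,"ry": -1.345},{"claw": 0.3,"x": -33.5,"y": -7.9,"z": 41.9,"ry": -1.345},{"claw": 0.3,"x": -33.5,"y": -7.9,"z": 41.9,"ry": -1.345},{"claw": 0.3,"x": -33.5,"y": -7.9,"z": 41.9,"ry": -1.345},{"claw": 0.3,"x": -33.5,"y": -7.9,"z": 41.9,"ry": -1.345}], "newtons": 60}}

```text
$.targets[0]: bad value
```

Request:
{"op": "servo_tool", "data": {"targets": [{"claw": 0.3,"x": -33.5,"y": -7.9,"z": 41.9,"rx": 0,"ry": -1.345,"rz": 0},{"claw": 0.3,"x": -33.5,"y": -7.9,"z": 41.9,"rx": 0,"ry": -1.345,"rz": 0},{"claw": 0.3,"x": -33.5,"y": -7.9,"z": 41.9,"rx": 0,"ry": -1.345,"rz": 0},{"claw": 0.3,"x": -33.5,"y": -7.9,"z": 41.9,"rx": 0,"ry": -1.345,"rz": 0},{"claw": 0.3,"x": -33.5,"y": -7.9,"z": 41.9,"rx": 0,"ry": -1.345,"rz": 0},{"claw": 0.3,"x": -33.5,"y": -7.9,"z": 41.9,"rx": 0,"ry": -1.345,"rz": 0},{"claw": 0.3,"x": -33.5,"y": -7.9,"z": 41.9,"rx": 0,"ry": -1.345,"rz": 0},{"claw": 0.3,"x": -33.5,"y": -7.9,"z": 41.9,"rx": 0,"ry": -1.345,"rz": 0},{"claw": 0.3,"x": -33.5,"y": -7.9,"z": 41.9,"rx": 0,"ry": -1.345,"rz": 0},{"claw": 0.3,"x": -33.5,"y": -7.9,"z": 41.9,"rx": 0,"ry": -1.345,"rz": 0},{"claw": 0.3,"x": -33.5,"y": -7.9,"z": 41.9,"rx": 0,"ry": -1.345,"rz": 0},{"claw": 0.3,"x": -33.5,"y": -7.9,"z": 41.9,"rx": 0,"ry": -1.345,"rz": 0}], "newtons": 60}}

```text
clock: 1.15
tcp_pos: [439.5, -54.5, 304.5]
orientation: [0.705, 0.057, -0.057, -0.705]
wrist_force: [1.2, -0.4, 0.1]
gripper_width: 59.9
```

```bash
python3 - <<'E'
from h import *
import json
arm.snapshot('wrist');s=arm.get_state(); im=arm.snapshot('wrist')
print(s['tcp_pos'],s['qd'],s['q'])
json.dump({k:np.array(v).tolist() for k,v in s.items()},open('s1.json','w'))
cv2.imwrite('pics/w1.png',im)
print(proj('wrist',[[533.2,-74.6,126],[455,7,138]],s))
go((474,338,250),M(.156))
E
```

```text
[442.5833 -48.5378 305.5235] [-0.1222 -0.029   0.0694 -0.0299 -0.0218 -0.1655] [-0.2849  0.1383  1.5894  0.0046  1.411  -0.4481]
[[366.5605 224.4365]
 [302.1845 125.2602]]
t 1.25 tcp [441.1 -51.7 304.8] w 59.6 F [-0.   0.  -0.1]
shift cm [ 9.573  5.536 37.911] rot [-0.0009  0.0075  0.0024] |mm| 394.91118270300285 deg 0.4513336164715766
```

View pics/w1.png

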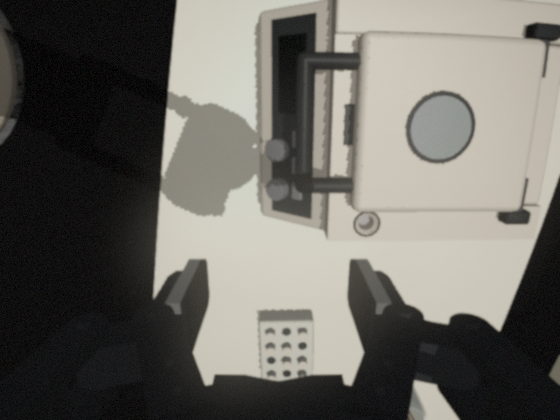

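The wrist view shows the port at (367,223), within 1.5 px of the prediction. Next I move over the pin.

Request:
{"op": "servo_tool", "data": {"targets": [{"claw": 0.3,"x": 9.6,"y": 10.5,"z": 37.9,"rx": 0,"ry": 0.007,"rz": 0.002},{"claw": 0.3,"x": 9.6,"y": 10.5,"z": 37.9,"rx": 0,"ry": 0.007,"rz": 0.002},{"claw": 0.3,"x": 9.6,"y": 10.5,"z": 37.9,"rx": 0,"ry": 0.007,"rz": 0.002},{"claw": 0.3,"x": 9.6,"y": 10.5,"z": 37.9,"rx": 0,"ry": 0.007,"rz": 0.002},{"claw": 0.3,"x": 9.6,"y": 10.5,"z": 37.9,"rx": 0,"ry": 0.007,"rz": 0.002},{"claw": 0.3,"x": 9.6,"y": 10.5,"z": 37.9,"rx": 0,"ry": 0.007,"rz": 0.002},{"claw": 0.3,"x": 9.6,"y": 10.5,"z": 37.9,"rx": 0,"ry": 0.007,"rz": 0.002},{"claw": 0.3,"x": 9.6,"y": 10.5,"z": 37.9,"rx": 0,"ry": 0.007,"rz": 0.002},{"claw": 0.3,"x": 9.6,"y": 10.5,"z": 37.9,"rx": 0,"ry": 0.007,"rz": 0.002},{"claw": 0.3,"x": 9.6,"y": 10.5,"z": 37.9,"rx": 0,"ry": 0.007,"rz": 0.002},{"claw": 0.3,"x": 9.6,"y": 10.5,"z": 37.9,"rx": 0,"ry": 0.007,"rz": 0.002},{"claw": 0.3,"x": 9.6,"y": 10.5,"z": 37.9,"rx": 0,"ry": 0.007,"rz": 0.002}]}}

```text
clock: 2.25
tcp_pos: [474.5, 333.1, 197.6]
orientation: [0.706, 0.052, -0.055, -0.704]
wrist_force: [0.1, -0.3, 0.5]
gripper_width: 59.9
```

Request:
{"op": "servo_tool", "data": {"targets": [{"claw": 0.3,"x": 0,"y": 0,"z": 0,"rx": 0,"ry": 0,"rz": 0},{"claw": 0.3,"x": 0,"y": 0,"z": 0,"rx": 0,"ry": 0,"rz": 0},{"claw": 0.3,"x": 0,"y": 0,"z": 0,"rx": 0,"ry": 0,"rz": 0}]}}

```text
clock: 2.5
tcp_pos: [475.5, 331.4, 199.7]
orientation: [0.705, 0.052, -0.052, -0.705]
wrist_force: [0.9, -0.7, 0.2]
gripper_width: 59.8
```

```bash
python3 - <<'E'
from h import *
s=arm.get_state(); im=arm.snapshot('wrist')
cv2.imwrite('pics/w2.png',im)
print(s['q'],proj('wrist',[[474,338,70],[474,338,134]],s))
go((474,338,104-19),M(.156))
E
```

```text
[0.4763 0.4678 1.4171 0.0004 1.2579 0.3291] [[277.5198 188.4612]
 [277.229  213.8595]]
t 2.55 tcp [475.5 331.6 199.7] w 60.0 F [ 0.5 -0.1 -0.2]
shift cm [-0.04  11.474  0.659] rot [-0.     -0.0088 -0.0011] |mm| 114.9298650401186 deg 0.5071968391059156
```

View pics/w2.png

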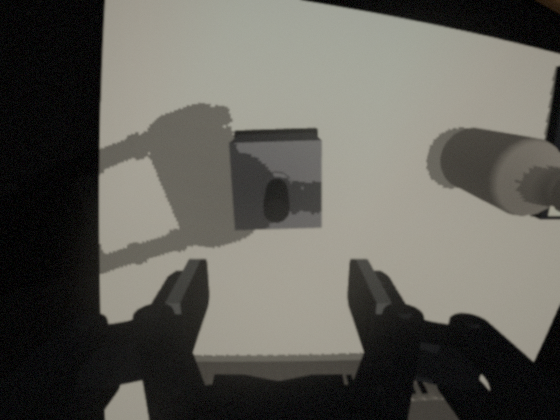

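```bash
python3 - <<'E'
from h import *
im=cv2.imread('pics/w2.png')[120:240,215:335]
im=cv2.convertScaleAbs(im,alpha=1.8)
cv2.imwrite('pics/w2z.png',cv2.resize(im,None,fx=5,fy=5,interpolation=cv2.INTER_CUBIC))
E
```

```text
(no output)
```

View pics/w2z.png

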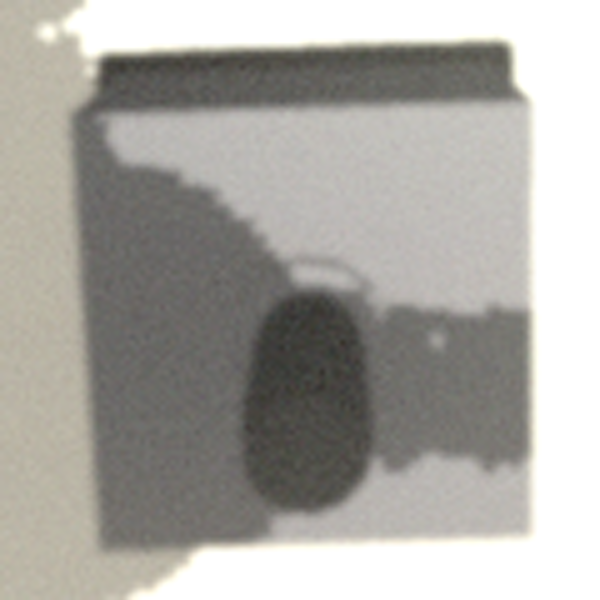

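The pin top circle sits at (276.6,210.4), so the pin is near (474,340), which agrees with the other views. I'll descend and grip.

Request:
{"op": "servo_tool", "data": {"targets": [{"claw": 0.3,"x": -0.05,"y": 5.0,"z": 0.83,"rx": 0,"ry": -0.008,"rz": 0},{"claw": 0.3,"x": -0.05,"y": 9.0,"z": 0.83,"rx": 0,"ry": -0.008,"rz": 0},{"claw": 0.3,"x": -0.05,"y": 11.4,"z": 0.83,"rx": 0,"ry": -0.008,"rz": 0},{"claw": 0.3,"x": -0.05,"y": 11.4,"z": 0.83,"rx": 0,"ry": -0.008,"rz": 0},{"claw": 0.3,"x": -0.05,"y": 11.4,"z": 0.83,"rx": 0,"ry": -0.008,"rz": 0},{"claw": 1,"x": -0.05,"y": 11.4,"z": 0.83,"rx": 0,"ry": -0.008,"rz": 0},{"claw": 1,"x": -0.05,"y": 11.4,"z": 0.83,"rx": 0,"ry": -0.008,"rz": 0},{"claw": 1,"x": -0.05,"y": 11.4,"z": 0.83,"rx": 0,"ry": -0.008,"rz": 0},{"claw": 1,"x": -0.05,"y": 11.4,"z": 0.83,"rx": 0,"ry": -0.008,"rz": 0},{"claw": 1,"x": -0.05,"y": 11.4,"z": 0.83,"rx": 0,"ry": -0.008,"rz": 0},{"claw": 1,"x": -0.05,"y": 11.4,"z": 0.83,"rx": 0,"ry": -0.008,"rz": 0},{"claw": 1,"x": -0.05,"y": 11.4,"z": 0.83,"rx": 0,"ry": -0.008,"rz": 0}], "newtons": 60}}

```text
clock: 3.55
tcp_pos: [474.1, 341.3, 87.2]
orientation: [-0.705, -0.056, 0.055, 0.705]
wrist_force: [-0.9, -0.5, 7.1]
gripper_width: 14.8
```

```bash
python3 - <<'E'
from h import *
s=arm.get_state(); im=arm.snapshot('wrist')
cv2.imwrite('pics/w3.png',im)
go((475,340,190),M(.156))
E
```

```text
t 3.6 tcp [474.1 341.3  87.3] w 14.4 F [-1.3 -1.3  6.7]
shift cm [  0.082 -10.275  -0.128] rot [-0.001   0.0011  0.0016] |mm| 102.76061348135639 deg 0.12239682256379894
```

View pics/w3.png

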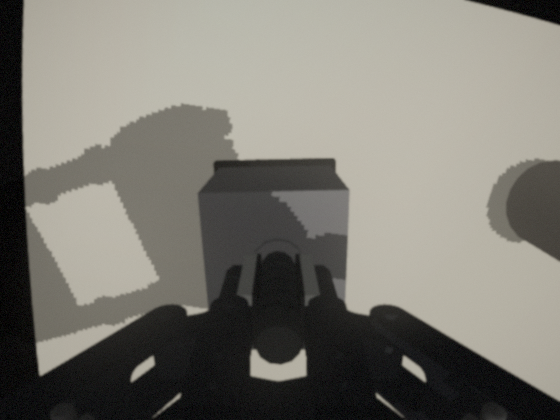

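Request:
{"op": "servo_tool", "data": {"targets": [{"claw": 1,"x": 0,"y": -1.5,"z": 0,"rx": 0,"ry": 0,"rz": 0},{"claw": 1,"x": 0,"y": -4,"z": 0,"rx": 0,"ry": 0,"rz": 0},{"claw": 1,"x": 0,"y": -7,"z": 0,"rx": 0,"ry": 0,"rz": 0},{"claw": 1,"x": 0,"y": -10,"z": 0,"rx": 0,"ry": 0,"rz": 0},{"claw": 1,"x": 0,"y": -13,"z": 0,"rx": 0,"ry": 0,"rz": 0},{"claw": 1,"x": 0,"y": -15.5,"z": 0,"rx": 0,"ry": 0,"rz": 0},{"claw": 1,"x": 0,"y": -15.5,"z": 0,"rx": 0,"ry": 0,"rz": 0},{"claw": 1,"x": 0,"y": -15.5,"z": 0,"rx": 0,"ry": 0,"rz": 0},{"claw": 1,"x": 0,"y": -15.5,"z": 0,"rx": 0,"ry": 0,"rz": 0}]}}

```text
clock: 4.35
tcp_pos: [472.9, 340.6, 239.7]
orientation: [0.705, 0.055, -0.056, -0.705]
wrist_force: [0.2, 0.1, 0.5]
gripper_width: 14.7
```

```bash
python3 - <<'E'
from h import *
s=arm.get_state(); im=arm.snapshot('wrist')
t=arm.snapshot('scene')
cv2.imwrite('pics/w4.png',im);cv2.imwrite('pics/sc4.png',t)
cv2.imwrite('pics/sc4z.png',cv2.resize(t[130:290,340:460],None,fx=4.5,fy=3.7,interpolation=cv2.INTER_CUBIC))
p=s['tcp_pos']; print(p,s['q'],proj('scene',[p+[0,0,17-92],p+[0,0,-13-4]]),proj('wrist',[p+[0,0,17-92]],s))
go((533,-73.4,p[2]),M(.156))
E
```

```text
[472.9323 340.6465 239.6777] [0.4924 0.4447 1.3418 0.0006 1.3577 0.3353] [[401.6155 227.8499]
 [404.9589 209.4763]] [[278.2762 219.3568]]
t 4.45 tcp [472.7 340.5 238.7] w 14.7 F [-0.  -1.1 -0.9]
shift cm [ -0.516  -0.054 -41.822] rot [ 0.001   0.0009 -0.0046] |mm| 418.2568996601436 deg 0.275572672542666
```

View pics/w4.png

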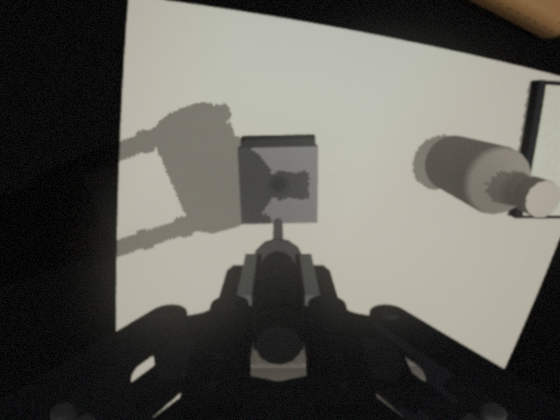

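View pics/sc4z.png

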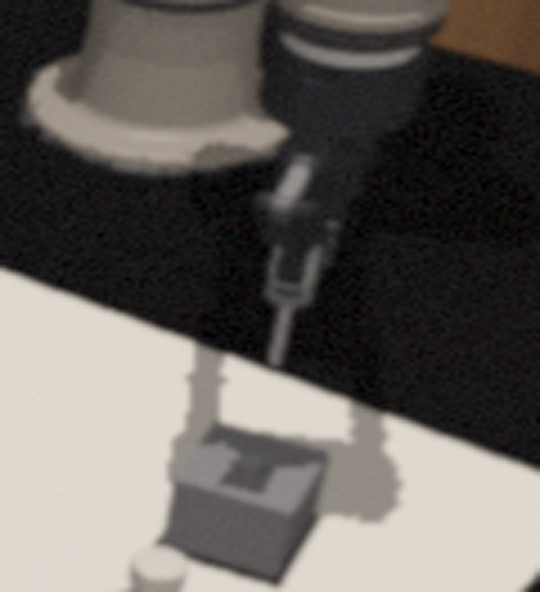

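The pin is held: the tip at scene (401.5,227.8) matches its predicted position. I move over the port.

Request:
{"op": "servo_tool", "data": {"targets": [{"claw": 1,"x": -0.5,"y": 0,"z": -41.8,"rx": 0,"ry": 0,"rz": -0.003},{"claw": 1,"x": -0.5,"y": 0,"z": -41.8,"rx": 0,"ry": 0,"rz": -0.003},{"claw": 1,"x": -0.5,"y": 0,"z": -41.8,"rx": 0,"ry": 0,"rz": -0.003},{"claw": 1,"x": -0.5,"y": 0,"z": -41.8,"rx": 0,"ry": 0,"rz": -0.003},{"claw": 1,"x": -0.5,"y": 0,"z": -41.8,"rx": 0,"ry": 0,"rz": -0.003},{"claw": 1,"x": -0.5,"y": 0,"z": -41.8,"rx": 0,"ry": 0,"rz": -0.003},{"claw": 1,"x": -0.5,"y": 0,"z": -41.8,"rx": 0,"ry": 0,"rz": -0.003},{"claw": 1,"x": -0.5,"y": 0,"z": -41.8,"rx": 0,"ry": 0,"rz": -0.003},{"claw": 1,"x": -0.5,"y": 0,"z": -41.8,"rx": 0,"ry": 0,"rz": -0.003},{"claw": 1,"x": -0.5,"y": 0,"z": -41.8,"rx": 0,"ry": 0,"rz": -0.003},{"claw": 1,"x": -0.5,"y": 0,"z": -41.8,"rx": 0,"ry": 0,"rz": -0.003},{"claw": 1,"x": -0.5,"y": 0,"z": -41.8,"rx": 0,"ry": 0,"rz": -0.003}]}}

```text
clock: 5.45
tcp_pos: [533.4, -75.0, 238.7]
orientation: [-0.705, -0.053, 0.054, 0.705]
wrist_force: [-0.7, 1.1, 0.1]
gripper_width: 14.3
```

Request:
{"op": "servo_tool", "data": {"targets": [{"claw": 1,"x": 0,"y": 0,"z": 0,"rx": 0,"ry": 0,"rz": 0},{"claw": 1,"x": 0,"y": 0,"z": 0,"rx": 0,"ry": 0,"rz": 0},{"claw": 1,"x": 0,"y": 0,"z": 0,"rx": 0,"ry": 0,"rz": 0},{"claw": 1,"x": 0,"y": 0,"z": 0,"rx": 0,"ry": 0,"rz": 0}]}}

```text
clock: 5.78
tcp_pos: [533.7, -71.4, 240.1]
orientation: [-0.705, -0.056, 0.056, 0.705]
wrist_force: [0.1, -0.4, -1.7]
gripper_width: 14.5
```

```bash
cat > port.py <<'E'
from h import *
import sys
s=arm.get_state(); im=arm.snapshot('wrist'); n=sys.argv[1]
p=s['tcp_pos']; tip=p+R.from_quat(s['orientation']).as_matrix()@[0,75,0]
cv2.imwrite(f'pics/{n}.png',cv2.resize(im[120:320,180:380],None,fx=3,fy=3,interpolation=cv2.INTER_CUBIC))
print(p,tip,proj('wrist',[tip,[533,-73.4,126]],s), 'zoomed',(proj('wrist',[tip,[533,-73.4,126]],s)-[180,120])*3)
go((533,-73.4,215),M(.156))
E
python3 port.py w5
```

```text
[533.7039 -71.4056 240.1399] [533.7637 -71.3892 165.1399] [[277.9599 219.3928]
 [276.4896 204.7453]] zoomed [[293.8796 298.1783]
 [289.4687 254.2359]]
t 5.83 tcp [533.8 -71.6 240.2] w 14.7 F [-0.3 -0.1  0.1]
shift cm [-0.106  2.521 -0.165] rot [0.0001 0.0029 0.001 ] |mm| 25.285081875412775 deg 0.17496325646563368
```

View pics/w5.png

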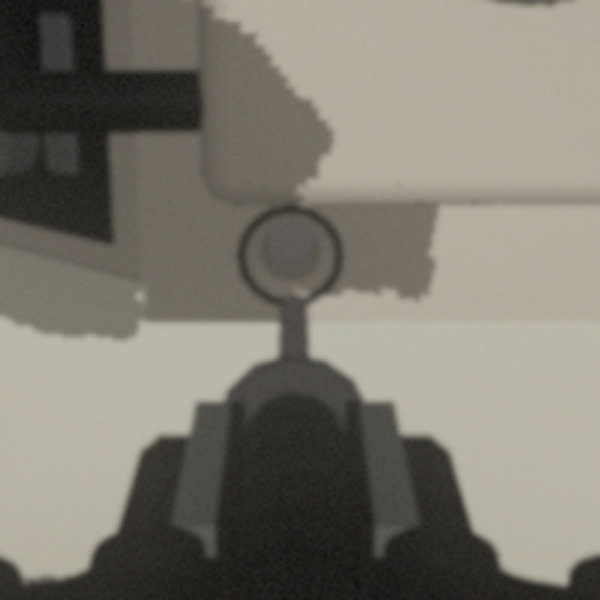

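Port ring at zoom (290,255) matches the prediction. I descend and press in small steps.

Request:
{"op": "servo_tool", "data": {"targets": [{"claw": 1,"x": -0.1,"y": 1.5,"z": -0.17,"rx": 0,"ry": 0.003,"rz": 0},{"claw": 1,"x": -0.1,"y": 3.5,"z": -0.17,"rx": 0,"ry": 0.003,"rz": 0},{"claw": 1,"x": -0.1,"y": 3.5,"z": -0.17,"rx": 0,"ry": 0.003,"rz": 0},{"claw": 1,"x": -0.1,"y": 4.2,"z": -0.17,"rx": 0,"ry": 0.003,"rz": 0},{"claw": 1,"x": -0.1,"y": 4.8,"z": -0.17,"rx": 0,"ry": 0.003,"rz": 0},{"claw": 1,"x": -0.1,"y": 5.1,"z": -0.17,"rx": 0,"ry": 0.003,"rz": 0},{"claw": 1,"x": -0.1,"y": 5.1,"z": -0.17,"rx": 0,"ry": 0.003,"rz": 0},{"claw": 1,"x": -0.1,"y": 5.1,"z": -0.17,"rx": 0,"ry": 0.003,"rz": 0}]}}

```text
clock: 6.5
tcp_pos: [533.3, -74.6, 189.5]
orientation: [0.705, 0.055, -0.054, -0.705]
wrist_force: [0.2, 0.0, -0.4]
gripper_width: 14.5
```

```bash
python3 port.py w6
```

```text
[533.3198 -74.6085 189.4655] [533.4296 -74.6121 114.4655] [[277.9654 219.3927]
 [277.5918 223.5762]] zoomed [[293.8963 298.178 ]
 [292.7754 310.7287]]
t 6.55 tcp [533.4 -74.7 189.6] w 14.7 F [ 0.4  0.4 -0.9]
shift cm [-0.016 -2.537  0.132] rot [ 0.0005 -0.002   0.0018] |mm| 25.40931614770358 deg 0.15535642975717137
```

View pics/w6.png

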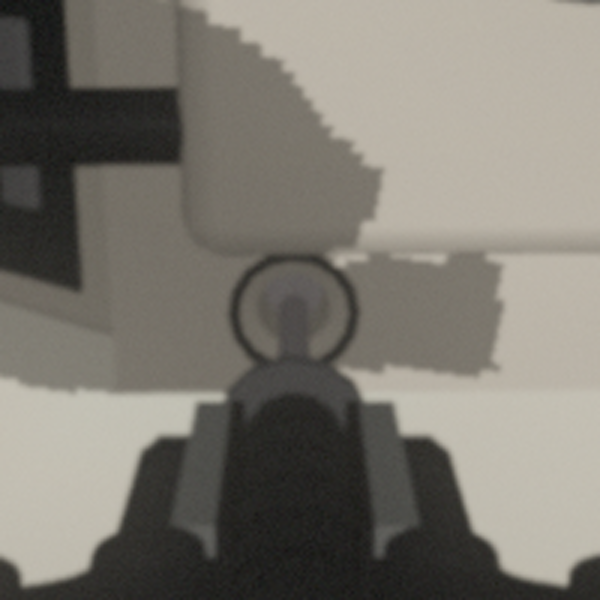

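The tip is in the hole just above the button. I press.

Request:
{"op": "servo_tool", "data": {"targets": [{"claw": 1,"x": 0,"y": 0.3,"z": 0.1,"rx": 0,"ry": 0,"rz": 0},{"claw": 1,"x": 0,"y": 0.5,"z": 0.1,"rx": 0,"ry": 0,"rz": 0},{"claw": 1,"x": 0,"y": 0.7,"z": 0.1,"rx": 0,"ry": 0,"rz": 0},{"claw": 1,"x": 0,"y": 0.9,"z": 0.1,"rx": 0,"ry": 0,"rz": 0},{"claw": 1,"x": 0,"y": 0.9,"z": 0.1,"rx": 0,"ry": 0,"rz": 0},{"claw": 1,"x": 0,"y": 0.9,"z": 0.1,"rx": 0,"ry": 0,"rz": 0}]}}

```text
clock: 7.05
tcp_pos: [533.6, -73.8, 181.0]
orientation: [0.705, 0.056, -0.053, -0.705]
wrist_force: [0.7, 0.5, 7.1]
gripper_width: 14.8
```

```bash
python3 port.py w7; python3 - <<'E'
from h import *
t=arm.snapshot('scene'); cv2.imwrite('pics/sc7.png',cv2.resize(t[150:290,205:355],None,fx=5,fy=4,interpolation=cv2.INTER_CUBIC))
E
```

```text
[533.6399 -73.8331 181.0171] [533.8814 -73.8776 106.0175] [[277.9668 219.393 ]
 [276.693  229.5086]] zoomed [[293.9003 298.1789]
 [290.0789 328.5257]]
t 7.1 tcp [533.6 -73.9 181. ] w 14.6 F [-0.3 -0.2  6. ]
shift cm [-0.045 -3.396  0.051] rot [ 0.0011 -0.0021  0.0031] |mm| 33.96299096769665 deg 0.22205563383896298
```

View pics/w7.png

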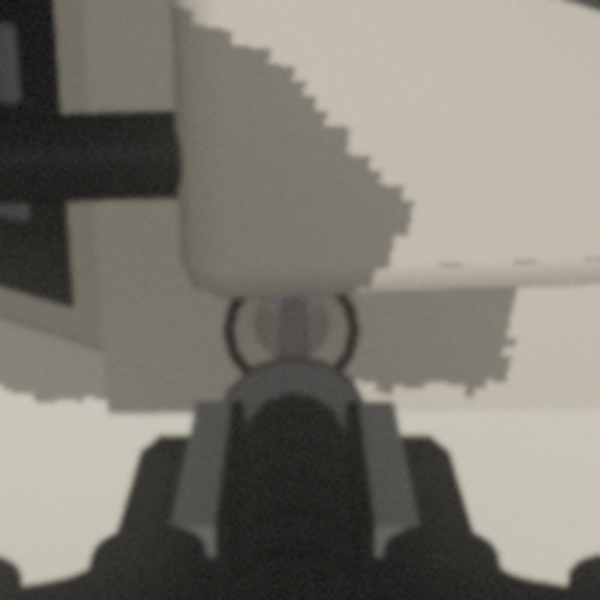

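View pics/sc7.png

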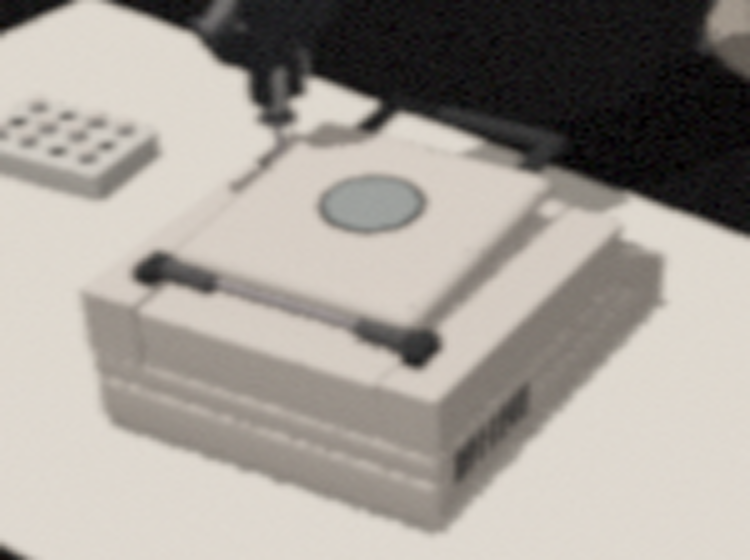

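The lid has popped (raised in both views). I withdraw and return to the block.

Request:
{"op": "servo_tool", "data": {"targets": [{"claw": 1,"x": 0,"y": -1.5,"z": 0,"rx": 0,"ry": 0,"rz": 0},{"claw": 1,"x": 0,"y": -4,"z": 0,"rx": 0,"ry": 0,"rz": 0},{"claw": 1,"x": 0,"y": -6.5,"z": 0,"rx": 0,"ry": 0,"rz": 0},{"claw": 1,"x": 0,"y": -6.5,"z": 0,"rx": 0,"ry": 0,"rz": 0},{"claw": 1,"x": 0,"y": -6.5,"z": 0,"rx": 0,"ry": 0,"rz": 0}]}}

```text
clock: 7.57
tcp_pos: [533.3, -73.7, 245.9]
orientation: [0.705, 0.055, -0.053, -0.705]
wrist_force: [-0.2, -0.1, -0.3]
gripper_width: 14.8
```

```bash
python3 - <<'E'
from h import *
t=arm.snapshot('scene'); cv2.imwrite('pics/sc8.png',cv2.resize(t[150:290,205:355],None,fx=5,fy=4,interpolation=cv2.INTER_CUBIC))
go((473.3,340.8,240),M(.156))
E
```

```text
t 7.62 tcp [532.6 -73.5 244.6] w 14.7 F [-0.5  0.2 -1.4]
shift cm [ 0.497  0.47  41.849] rot [-0.0003 -0.0021  0.0003] |mm| 418.54975383505126 deg 0.12032577860739567
```

View pics/sc8.png

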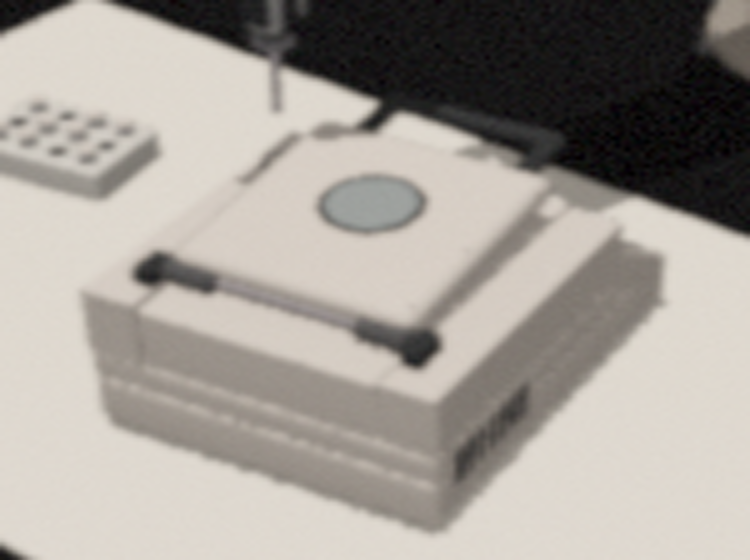

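The lid stays up with the pin clear of it.

Request:
{"op": "servo_tool", "data": {"targets": [{"claw": 1,"x": 0.5,"y": 0.4,"z": 41.8,"rx": 0,"ry": -0.002,"rz": 0},{"claw": 1,"x": 0.5,"y": 0.4,"z": 41.8,"rx": 0,"ry": -0.002,"rz": 0},{"claw": 1,"x": 0.5,"y": 0.4,"z": 41.8,"rx": 0,"ry": -0.002,"rz": 0},{"claw": 1,"x": 0.5,"y": 0.4,"z": 41.8,"rx": 0,"ry": -0.002,"rz": 0},{"claw": 1,"x": 0.5,"y": 0.4,"z": 41.8,"rx": 0,"ry": -0.002,"rz": 0},{"claw": 1,"x": 0.5,"y": 0.4,"z": 41.8,"rx": 0,"ry": -0.002,"rz": 0},{"claw": 1,"x": 0.5,"y": 0.4,"z": 41.8,"rx": 0,"ry": -0.002,"rz": 0},{"claw": 1,"x": 0.5,"y": 0.4,"z": 41.8,"rx": 0,"ry": -0.002,"rz": 0},{"claw": 1,"x": 0.5,"y": 0.4,"z": 41.8,"rx": 0,"ry": -0.002,"rz": 0},{"claw": 1,"x": 0.5,"y": 0.4,"z": 41.8,"rx": 0,"ry": -0.002,"rz": 0},{"claw": 1,"x": 0.5,"y": 0.4,"z": 41.8,"rx": 0,"ry": -0.002,"rz": 0},{"claw": 1,"x": 0.5,"y": 0.4,"z": 41.8,"rx": 0,"ry": -0.002,"rz": 0}]}}

```text
clock: 8.62
tcp_pos: [472.0, 342.1, 238.7]
orientation: [0.705, 0.056, -0.057, -0.704]
wrist_force: [-0.2, -0.2, -0.8]
gripper_width: 14.6
```

Request:
{"op": "servo_tool", "data": {"targets": [{"claw": 1,"x": 0,"y": 0,"z": 0,"rx": 0,"ry": 0,"rz": 0},{"claw": 1,"x": 0,"y": 0,"z": 0,"rx": 0,"ry": 0,"rz": 0},{"claw": 1,"x": 0,"y": 0,"z": 0,"rx": 0,"ry": 0,"rz": 0},{"claw": 1,"x": 0,"y": 0,"z": 0,"rx": 0,"ry": 0,"rz": 0},{"claw": 1,"x": 0,"y": 0,"z": 0,"rx": 0,"ry": 0,"rz": 0}]}}

```text
clock: 9.03
tcp_pos: [474.2, 339.2, 241.3]
orientation: [0.705, 0.055, -0.054, -0.705]
wrist_force: [0.8, 0.7, -0.4]
gripper_width: 14.7
```

```bash
cat > blk.py <<'E'
from h import *
import sys
s=arm.get_state(); im=arm.snapshot('wrist'); n=sys.argv[1]
p=s['tcp_pos']; tip=p+R.from_quat(s['orientation']).as_matrix()@[0,75,0]
cv2.imwrite(f'pics/{n}.png',cv2.resize(cv2.convertScaleAbs(im[120:320,180:380],alpha=1.8),None,fx=3,fy=3,interpolation=cv2.INTER_CUBIC))
H=[473.5,340.6,70]
print(p,tip,'zoomed',(proj('wrist',[tip,H],s)-[180,120])*3)
go((473.5,340.8,150),M(.156))
E
python3 blk.py w9
```

```text
[474.1663 339.2484 241.2597] [474.2527 339.255  166.2597] zoomed [[293.8928 298.1775]
 [291.82   188.9433]]
t 9.08 tcp [474.1 339.4 241.3] w 14.5 F [ 0.9  0.2 -0.6]
shift cm [-0.049  9.128  0.146] rot [ 0.     -0.0014  0.0012] |mm| 91.29493680519268 deg 0.10551305485321352
```

View pics/w9.png

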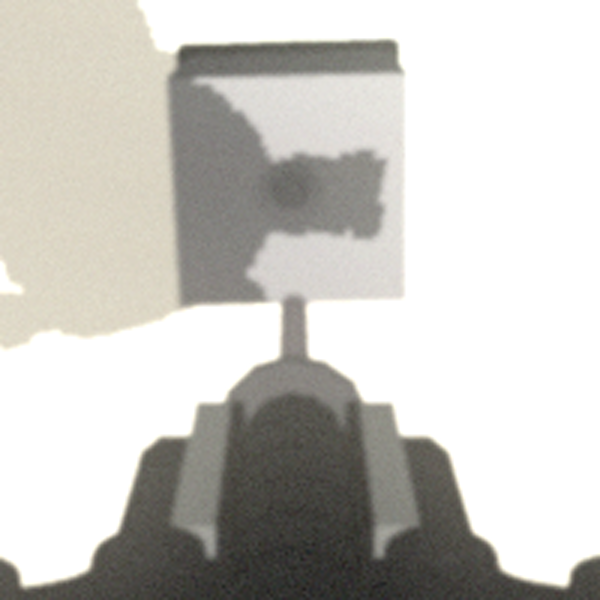

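The hole at zoom (290,187) agrees with the estimate. I lower to just above it.

Request:
{"op": "servo_tool", "data": {"targets": [{"claw": 1,"x": -0.06,"y": 3,"z": 0.15,"rx": 0,"ry": -0.001,"rz": 0.001},{"claw": 1,"x": -0.06,"y": 6,"z": 0.15,"rx": 0,"ry": -0.001,"rz": 0.001},{"claw": 1,"x": -0.06,"y": 9,"z": 0.15,"rx": 0,"ry": -0.001,"rz": 0.001},{"claw": 1,"x": -0.06,"y": 9,"z": 0.15,"rx": 0,"ry": -0.001,"rz": 0.001},{"claw": 1,"x": -0.06,"y": 9,"z": 0.15,"rx": 0,"ry": -0.001,"rz": 0.001},{"claw": 1,"x": -0.06,"y": 9,"z": 0.15,"rx": 0,"ry": -0.001,"rz": 0.001}]}}

```text
clock: 9.58
tcp_pos: [474.0, 341.9, 152.9]
orientation: [-0.705, -0.056, 0.055, 0.705]
wrist_force: [-0.0, 0.4, -0.8]
gripper_width: 14.6
```

```bash
python3 blk.py w10
```

```text
[473.9822 341.8884 152.9149] [474.1413 341.9668  77.9152] zoomed [[293.8926 298.1756]
 [289.9667 291.9544]]
t 9.63 tcp [474.2 342.1 153.4] w 14.5 F [ 0.7  0.7 -0.4]
shift cm [-0.089  0.338 -0.116] rot [-0.0011  0.0008  0.0034] |mm| 3.683557003759634 deg 0.20887251728482784
```

View pics/w10.png

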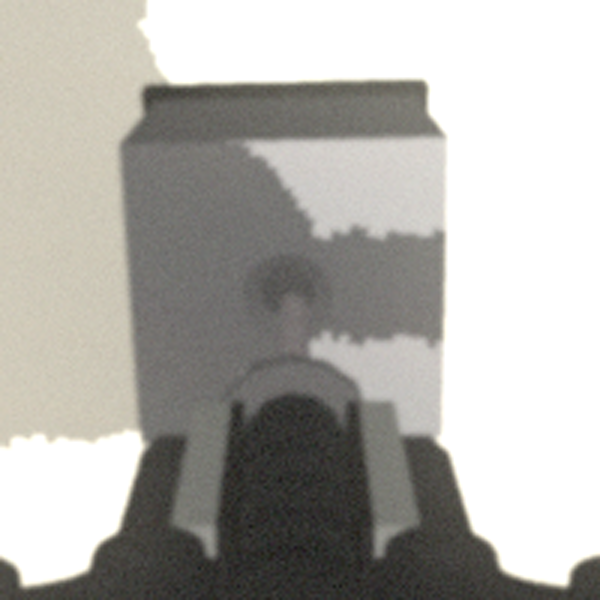

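Request:
{"op": "servo_tool", "data": {"targets": [{"claw": 1,"x": -0.1,"y": 0.5,"z": -0.05,"rx": 0,"ry": 0,"rz": 0.003},{"claw": 1,"x": -0.1,"y": 1.5,"z": -0.05,"rx": 0,"ry": 0,"rz": 0.003},{"claw": 1,"x": -0.1,"y": 3,"z": -0.05,"rx": 0,"ry": 0,"rz": 0.003},{"claw": 1,"x": -0.1,"y": 4.5,"z": -0.05,"rx": 0,"ry": 0,"rz": 0.003},{"claw": 1,"x": -0.1,"y": 5.8,"z": -0.05,"rx": 0,"ry": 0,"rz": 0.003},{"claw": 1,"x": -0.1,"y": 6.4,"z": -0.05,"rx": 0,"ry": 0,"rz": 0.003},{"claw": 1,"x": -0.1,"y": 6.75,"z": -0.05,"rx": 0,"ry": 0,"rz": 0.003},{"claw": 1,"x": -0.1,"y": 6.75,"z": -0.05,"rx": 0,"ry": 0,"rz": 0.003},{"claw": 1,"x": -0.1,"y": 6.75,"z": -0.05,"rx": 0,"ry": 0,"rz": 0.003}]}}

```text
clock: 10.38
tcp_pos: [471.6, 340.8, 86.3]
orientation: [0.705, 0.055, -0.057, -0.705]
wrist_force: [-8.5, -5.4, 19.7]
gripper_width: 14.3
```

```bash
python3 blk.py w11
```

```text
[471.6034 340.7686  86.3406] [471.4058 340.7278  11.3409] zoomed [[293.8738 298.1786]
 [305.5218 418.8225]]
t 10.43 tcp [471.6 340.8  86.4] w 14.8 F [-7.5 -4.3 19.8]
shift cm [ 0.171 -6.364 -0.027] rot [ 0.0001  0.0014 -0.0026] |mm| 63.66540480041665 deg 0.16939000346454747
```

View pics/w11.png

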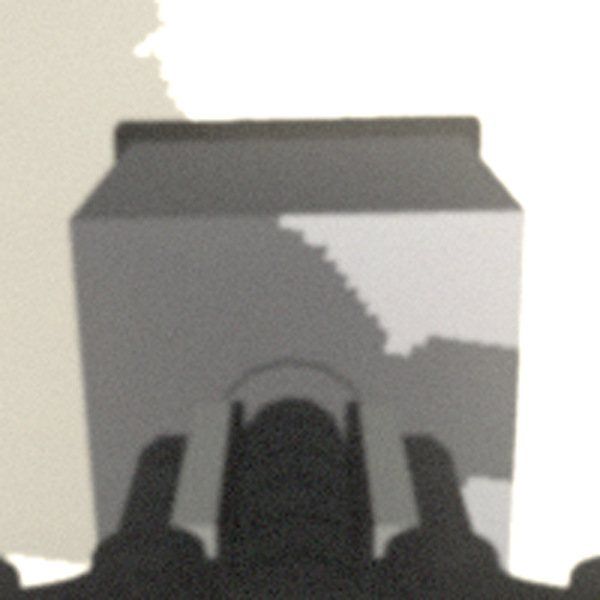

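The collar is seated at the height it started from (20 N contact). I ease off, release and lift clear.

Request:
{"op": "servo_tool", "data": {"targets": [{"claw": 1,"x": 0.15,"y": -0.2,"z": 0,"rx": 0,"ry": 0,"rz": 0},{"claw": 1,"x": 0.15,"y": -0.2,"z": 0,"rx": 0,"ry": 0,"rz": 0},{"claw": 0.4,"x": 0.15,"y": -0.2,"z": 0,"rx": 0,"ry": 0,"rz": 0},{"claw": 0.4,"x": 0.15,"y": -0.2,"z": 0,"rx": 0,"ry": 0,"rz": 0},{"claw": 0.4,"x": 0.15,"y": -0.2,"z": 0,"rx": 0,"ry": 0,"rz": 0},{"claw": 0.4,"x": 0.15,"y": -0.2,"z": 0,"rx": 0,"ry": 0,"rz": 0},{"claw": 0.4,"x": 0.15,"y": -0.2,"z": 0,"rx": 0,"ry": 0,"rz": 0},{"claw": 0.4,"x": 0.15,"y": -3,"z": 0,"rx": 0,"ry": 0,"rz": 0},{"claw": 0.4,"x": 0.15,"y": -6,"z": 0,"rx": 0,"ry": 0,"rz": 0},{"claw": 0.4,"x": 0.15,"y": -10,"z": 0,"rx": 0,"ry": 0,"rz": 0},{"claw": 0.4,"x": 0.15,"y": -14,"z": 0,"rx": 0,"ry": 0,"rz": 0},{"claw": 0.4,"x": 0.15,"y": -16,"z": 0,"rx": 0,"ry": 0,"rz": 0}]}}

```text
clock: 11.43
tcp_pos: [475.3, 341.9, 248.8]
orientation: [-0.704, -0.057, 0.054, 0.706]
wrist_force: [1.0, -0.3, -0.0]
gripper_width: 51.2
```

```bash
python3 blk.py w12; python3 - <<'E'
from h import *
t=arm.snapshot('scene'); cv2.imwrite('pics/sc12.png',cv2.resize(t[225:295,365:435],None,fx=8,fy=8,interpolation=cv2.INTER_CUBIC))
t=arm.snapshot('top'); cv2.imwrite('pics/t12.png',t)
E
```

```text
[475.2897 341.9422 248.8158] [475.5275 342.1445 173.8165] zoomed [[293.9052 298.1702]
 [285.4379 192.5874]]
t 11.48 tcp [476.3 342.5 251.5] w 51.2 F [0.4 0.6 2.6]
shift cm [-0.388 10.146 -0.165] rot [-0.0038  0.0011  0.0082] |mm| 101.54409703927242 deg 0.5206433167375605
```

View pics/w12.png

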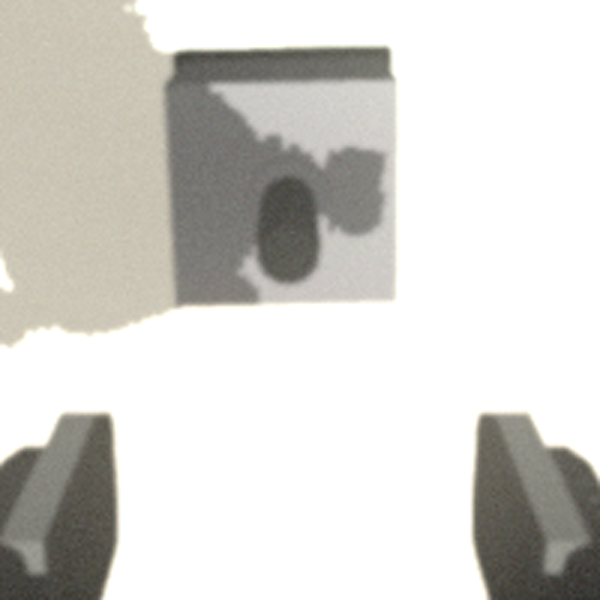

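View pics/sc12.png

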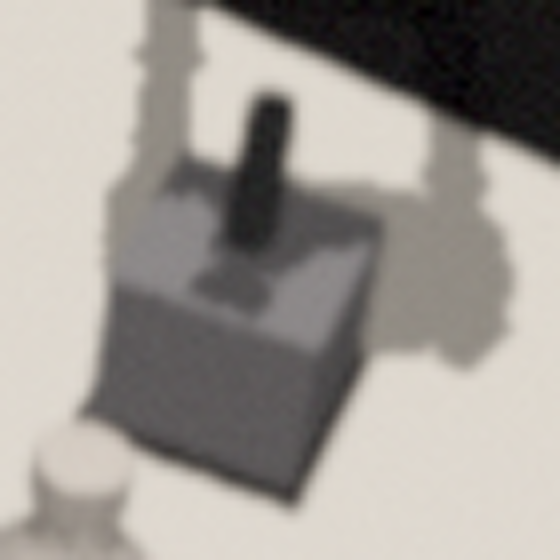

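View pics/t12.png

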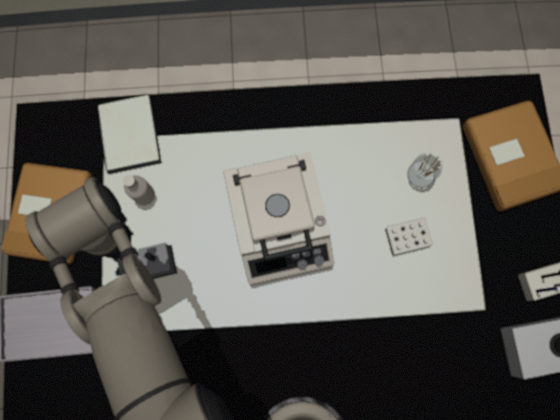

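The pin is home, with the same appearance as at the start: upright, collar on the block. The other items are unmoved. Next I move to a tilted stand-off in front of the handle.

```bash
cat >> h.py <<'E'
HX=np.array([652,38.9,126.]); YAW=.156; H3=np.array([math.cos(YAW),math.sin(YAW),0])
def bar(th): return HX+H3*(-198*math.cos(th)+12*math.sin(th))+[0,0,12*math.cos(th)+198*math.sin(th)]
def lidpose(th,tilt,back=0):
    m=M(YAW,tilt); return bar(th)+m[:,1]*(19-back),m
E
python3 - <<'E'
from h import *
s=arm.get_state();print(s['q'])
go(*lidpose(.1,.8,100))
E
```

```text
[0.4923 0.4425 1.3294 0.0009 1.3684 0.3351]
t 11.58 tcp [474.7 341.6 245.5] w 50.9 F [-0.3  0.3 -0.7]
shift cm [-12.62    3.077 -32.652] rot [-0.0016  0.0004 -0.7991] |mm| 351.40675910450955 deg 45.78301495155835
```

Request:
{"op": "servo_tool", "data": {"targets": [{"claw": 0.65,"x": -12.6,"y": 3.1,"z": -32.7,"rx": 0,"ry": 0,"rz": -0.8},{"claw": 0.65,"x": -12.6,"y": 3.1,"z": -32.7,"rx": 0,"ry": 0,"rz": -0.8},{"claw": 0.65,"x": -12.6,"y": 3.1,"z": -32.7,"rx": 0,"ry": 0,"rz": -0.8},{"claw": 0.65,"x": -12.6,"y": 3.1,"z": -32.7,"rx": 0,"ry": 0,"rz": -0.8},{"claw": 0.65,"x": -12.6,"y": 3.1,"z": -32.7,"rx": 0,"ry": 0,"rz": -0.8},{"claw": 0.65,"x": -12.6,"y": 3.1,"z": -32.7,"rx": 0,"ry": 0,"rz": -0.8},{"claw": 0.65,"x": -12.6,"y": 3.1,"z": -32.7,"rx": 0,"ry": 0,"rz": -0.8},{"claw": 0.65,"x": -12.6,"y": 3.1,"z": -32.7,"rx": 0,"ry": 0,"rz": -0.8},{"claw": 0.65,"x": -12.6,"y": 3.1,"z": -32.7,"rx": 0,"ry": 0,"rz": -0.8},{"claw": 0.65,"x": -12.6,"y": 3.1,"z": -32.7,"rx": 0,"ry": 0,"rz": -0.8},{"claw": 0.65,"x": -12.6,"y": 3.1,"z": -32.7,"rx": 0,"ry": 0,"rz": -0.8},{"claw": 0.65,"x": -12.6,"y": 3.1,"z": -32.7,"rx": 0,"ry": 0,"rz": -0.8}]}}

```text
clock: 12.58
tcp_pos: [412.3, 87.6, 217.0]
orientation: [-0.622, -0.314, -0.2, 0.689]
wrist_force: [-0.3, 0.3, -0.1]
gripper_width: 30.0
```

```bash
python3 - <<'E'
from h import *
s=arm.get_state(); im=arm.snapshot('wrist'); cv2.imwrite('pics/w13.png',im)
print(s['q'])
sb=np.array([bar(.1)+np.array([-math.sin(YAW),math.cos(YAW),0])*d for d in(-52,0,52)]); print(proj('wrist',sb,s))
go(*lidpose(.1,.8,100))
go(*lidpose(.1,.8,0))
E
```

```text
[-0.1747 -0.1376  2.4002  1.0159  0.3111 -1.2424]
[[256.807  406.8332]
 [255.3119 346.9307]
 [253.7582 277.6915]]
t 12.63 tcp [411.5  86.6 216.2] w 29.8 F [-1.   0.3 -1.5]
shift cm [-1.911 -1.804 -8.375] rot [-0.0402  0.0031 -0.0506] |mm| 87.78023279434406 deg 3.7090448232973987
t 12.63 tcp [411.5  86.6 216.2] w 29.8 F [-1.   0.3 -1.5]
shift cm [-1.406  8.175 -8.778] rot [-0.0402  0.0031 -0.0506] |mm| 120.77764948697252 deg 3.7090448232973987
```

View pics/w13.png

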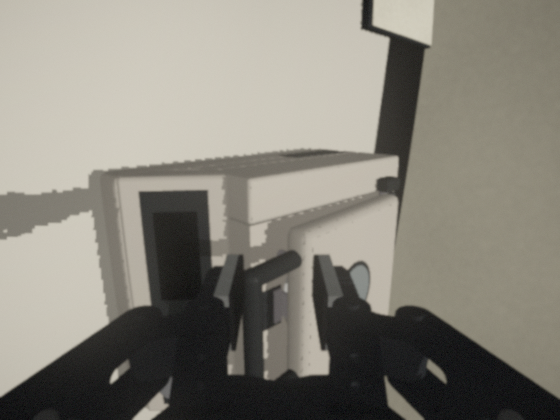

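Joint 5 is near its limit at this tilt, so I use a smaller tilt (0.5) for the approach.

```bash
python3 - <<'E'
from h import *
go(*lidpose(.1,.5,80))
print(lidpose(.1,.5,80)[0])
E
```

```text
t 12.63 tcp [411.5  86.6 216.2] w 29.8 F [-1.   0.3 -1.5]
shift cm [ 0.004  0.373 -8.471] rot [-0.0394  0.0091  0.2494] |mm| 84.78990118244766 deg 14.473665051578529
[429.6752   3.9332 211.2396]
```

Request:
{"op": "servo_tool", "data": {"targets": [{"claw": 0.65,"x": 0,"y": 0,"z": 0,"rx": -0.039,"ry": 0.009,"rz": 0.25},{"claw": 0.65,"x": 0,"y": 0,"z": -2,"rx": -0.039,"ry": 0.009,"rz": 0.25},{"claw": 0.65,"x": 0,"y": 0.2,"z": -5,"rx": -0.039,"ry": 0.009,"rz": 0.25},{"claw": 0.65,"x": 0,"y": 0.4,"z": -8.5,"rx": -0.039,"ry": 0.009,"rz": 0.25},{"claw": 0.65,"x": 0,"y": 0.4,"z": -8.5,"rx": -0.039,"ry": 0.009,"rz": 0.25},{"claw": 0.65,"x": 0,"y": 0.4,"z": -8.5,"rx": -0.039,"ry": 0.009,"rz": 0.25},{"claw": 0.65,"x": 0,"y": 0.4,"z": -8.5,"rx": -0.039,"ry": 0.009,"rz": 0.25},{"claw": 0.65,"x": 0,"y": 0.4,"z": -8.5,"rx": -0.039,"ry": 0.009,"rz": 0.25},{"claw": 0.65,"x": 0,"y": 0.4,"z": -8.5,"rx": -0.039,"ry": 0.009,"rz": 0.25},{"claw": 0.65,"x": 0,"y": 0.4,"z": -8.5,"rx": -0.039,"ry": 0.009,"rz": 0.25}]}}

```text
clock: 13.47
tcp_pos: [431.4, 6.1, 213.0]
orientation: [-0.668, -0.228, -0.121, 0.698]
wrist_force: [0.5, -0.2, -0.1]
gripper_width: 29.8
```

```bash
cat > lid.py <<'E'
from h import *
import sys
th,ti,b=map(float,sys.argv[2:5])
s=arm.get_state(); im=arm.snapshot('wrist'); cv2.imwrite(f'pics/{sys.argv[1]}.png',im)
print('q',s['q'],'tilt',math.asin(R.from_quat(s['orientation']).as_matrix()[:,1]@H3))
sb=np.array([bar(th)+np.array([-math.sin(YAW),math.cos(YAW),0])*d for d in(-52,0,52)]); print('bar px',proj('wrist',sb,s))
go(*lidpose(th,ti,b))
E
python3 lid.py w14 .1 .5 80
```

```text
q [-0.3381 -0.0482  2.1772  0.4175  0.6065 -0.7897] tilt 0.5008192228417633
bar px [[274.5173 305.1643]
 [274.0714 229.8426]
 [273.5936 142.9497]]
t 13.52 tcp [431.5   6.  213.2] w 30.0 F [ 0.4 -0.2  0.2]
shift cm [-0.279  0.065 -0.177] rot [-0.0037 -0.0016  0.0012] |mm| 3.3671680606858256 deg 0.24011096264919068
```

View pics/w14.png

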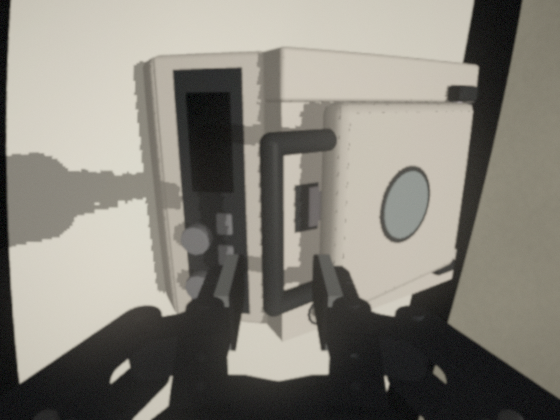

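The bar spans (272,135)–(275,312), matching the prediction within about 2 px and centred between the fingers. I close in.

Request:
{"op": "servo_tool", "data": {"targets": [{"claw": 0.65,"x": -0.3,"y": 2,"z": -0.2,"rx": -0.004,"ry": 0,"rz": 0},{"claw": 0.65,"x": -0.3,"y": 4.5,"z": -0.2,"rx": -0.004,"ry": 0,"rz": 0},{"claw": 0.65,"x": -0.3,"y": 6.5,"z": -0.2,"rx": -0.004,"ry": 0,"rz": 0},{"claw": 0.65,"x": -0.3,"y": 8,"z": -0.2,"rx": -0.004,"ry": 0,"rz": 0},{"claw": 0.65,"x": -0.3,"y": 8,"z": -0.2,"rx": -0.004,"ry": 0,"rz": 0},{"claw": 0.65,"x": -0.3,"y": 8,"z": -0.2,"rx": -0.004,"ry": 0,"rz": 0},{"claw": 0.65,"x": -0.3,"y": 8,"z": -0.2,"rx": -0.004,"ry": 0,"rz": 0}]}}

```text
clock: 14.1
tcp_pos: [467.6, 9.2, 142.4]
orientation: [-0.669, -0.228, -0.122, 0.696]
wrist_force: [0.1, 0.3, -0.9]
gripper_width: 29.7
```

```bash
python3 lid.py w15 .1 .5 0
```

```text
q [-0.2857  0.1579  2.2167  0.6073  0.3672 -0.9664] tilt 0.5020093013484792
bar px [[277.6232 396.8188]
 [277.2603 294.2801]
 [276.8126 162.1657]]
t 14.15 tcp [467.7   9.1 142.7] w 29.7 F [-0.6 -0.2  0.3]
shift cm [-0.083  0.143  0.081] rot [ 0.0013 -0.0018  0.0028] |mm| 1.8404710152194612 deg 0.20432724842014297
```

View pics/w15.png

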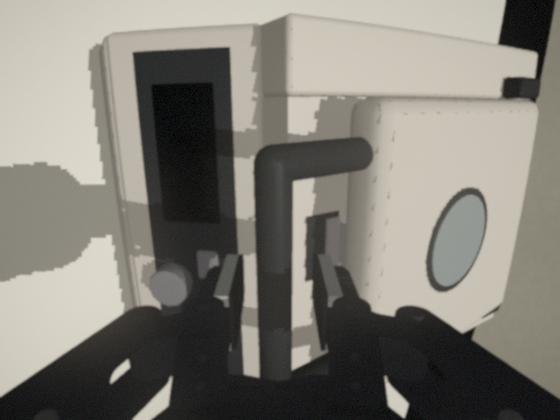

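The bar lies between the pads, with the rear finger clear of the lid. I close.

Request:
{"op": "servo_tool", "data": {"targets": [{"claw": 1,"x": -0.08,"y": 0.1,"z": 0.08,"rx": 0,"ry": 0,"rz": 0},{"claw": 1,"x": -0.08,"y": 0.1,"z": 0.08,"rx": 0,"ry": 0,"rz": 0},{"claw": 1,"x": -0.08,"y": 0.1,"z": 0.08,"rx": 0,"ry": 0,"rz": 0},{"claw": 1,"x": -0.08,"y": 0.1,"z": 0.08,"rx": 0,"ry": 0,"rz": 0},{"claw": 1,"x": -0.08,"y": 0.1,"z": 0.08,"rx": 0,"ry": 0,"rz": 0},{"claw": 1,"x": -0.08,"y": 0.1,"z": 0.08,"rx": 0,"ry": 0,"rz": 0}], "newtons": 40}}

```text
clock: 14.65
tcp_pos: [466.7, 9.7, 140.7]
orientation: [-0.67, -0.227, -0.122, 0.696]
wrist_force: [-5.8, -2.0, 1.6]
gripper_width: 12.8
```

```bash
cat > arc.py <<'E'
from h import *
import sys
# targets relative to current pose: grasp point now = bar; move on arc about hinge
s=arm.get_state(); M0=R.from_quat(s['orientation']).as_matrix(); p0=s['tcp_pos']
g=p0-M0[:,1]*19; v=g-HX; rx=v@H3; rz=v[2]; rad=math.hypot(rx,rz); th=math.atan2(rz,-rx)-math.atan2(12,198)
tl=math.asin(M0[:,1]@H3)
print('t',s['clock'],'grasp',g,'rad',rad,'(198.4) th',th,'tilt',tl,'F',s['wrist_force'],'M',s['moment'],'w',s['gripper_width'],'q',s['q'])
for a in sys.argv[1:]:
    t1,ti=map(float,a.split(','))
    P,m=lidpose(t1,ti); P=P+(g-bar(th)) *0
    print(a,(M0.T@(P-p0)/10).round(2),R.from_matrix(M0.T@m).as_rotvec().round(3))
E
python3 arc.py .2,.42 .3,.34 .4,.25 .5,.17 .6,.1
```

```text
t 14.65 grasp [457.6458   8.308  157.3902] rad 199.23545926914127 (198.4) th 0.09768067673824386 tilt 0.5013623434029055 F [-5.7803 -1.9831  1.5893] M [-0.337   0.7137 -0.0215] w 12.846348921140997 q [-0.2845  0.16    2.2207  0.6136  0.3619 -0.9721]
.2,.42 [ 1.24 -1.49  0.01] [ 0.001 -0.002  0.081]
.3,.34 [ 2.53 -2.87  0.01] [ 0.001 -0.002  0.161]
.4,.25 [ 3.93 -4.12  0.01] [ 0.001 -0.002  0.251]
.5,.17 [ 5.46 -5.22  0.01] [ 0.001 -0.002  0.331]
.6,.1 [ 7.12 -6.14  0.01] [ 0.001 -0.002  0.401]
```

```bash
python3 arc.py .14,.465 .18,.43 .22,.4 .27,.355 .32,.31 .37,.27 .42,.23 .47,.185 .52,.14 .56,.11 .6,.075
```

```text
t 14.65 grasp [457.6458   8.308  157.3902] rad 199.23545926914127 (198.4) th 0.09768067673824386 tilt 0.5013623434029055 F [-5.7803 -1.9831  1.5893] M [-0.337   0.7137 -0.0215] w 12.846348921140997 q [-0.2845  0.16    2.2207  0.6136  0.3619 -0.9721]
.14,.465 [ 0.53 -0.6   0.01] [ 0.001 -0.002  0.036]
.18,.43 [ 0.99 -1.2   0.01] [ 0.001 -0.002  0.071]
.22,.4 [ 1.48 -1.78  0.01] [ 0.001 -0.002  0.101]
.27,.355 [ 2.11 -2.47  0.01] [ 0.001 -0.002  0.146]
.32,.31 [ 2.77 -3.14  0.01] [ 0.001 -0.002  0.191]
.37,.27 [ 3.48 -3.77  0.01] [ 0.001 -0.002  0.231]
.42,.23 [ 4.22 -4.36  0.01] [ 0.001 -0.002  0.271]
.47,.185 [ 4.97 -4.91  0.01] [ 0.001 -0.002  0.316]
.52,.14 [ 5.76 -5.43  0.01] [ 0.001 -0.002  0.361]
.56,.11 [ 6.41 -5.81  0.01] [ 0.001 -0.002  0.391]
.6,.075 [ 7.07 -6.16  0.01] [ 0.001 -0.002  0.426]
```

Request:
{"op": "servo_tool", "data": {"targets": [{"claw": 1,"x": 0.5,"y": -0.6,"z": 0,"rx": 0,"ry": 0,"rz": 0.036},{"claw": 1,"x": 1.0,"y": -1.2,"z": 0,"rx": 0,"ry": 0,"rz": 0.07},{"claw": 1,"x": 1.48,"y": -1.78,"z": 0,"rx": 0,"ry": 0,"rz": 0.1},{"claw": 1,"x": 2.1,"y": -2.47,"z": 0,"rx": 0,"ry": 0,"rz": 0.146},{"claw": 1,"x": 2.77,"y": -3.14,"z": 0,"rx": 0,"ry": 0,"rz": 0.19},{"claw": 1,"x": 3.48,"y": -3.77,"z": 0,"rx": 0,"ry": 0,"rz": 0.23},{"claw": 1,"x": 4.22,"y": -4.36,"z": 0,"rx": 0,"ry": 0,"rz": 0.27},{"claw": 1,"x": 4.97,"y": -4.91,"z": 0,"rx": 0,"ry": 0,"rz": 0.316},{"claw": 1,"x": 5.76,"y": -5.43,"z": 0,"rx": 0,"ry": 0,"rz": 0.36},{"claw": 1,"x": 6.41,"y": -5.81,"z": 0,"rx": 0,"ry": 0,"rz": 0.39},{"claw": 1,"x": 7.07,"y": -6.16,"z": 0,"rx": 0,"ry": 0,"rz": 0.426},{"claw": 1,"x": 7.07,"y": -6.16,"z": 0,"rx": 0,"ry": 0,"rz": 0.426}]}}

```text
clock: 15.65
tcp_pos: [497.9, 14.8, 229.6]
orientation: [-0.703, -0.079, 0.03, 0.707]
wrist_force: [-11.1, -0.8, 4.8]
gripper_width: 12.4
```

```bash
python3 lid.py w16 .6 .075 0;  python3 arc.py .63,.05 .67,.015 .71,-.02 .75,-.05 .79,-.085 .83,-.12 .87,-.15 .91,-.185 .95,-.22 .98,-.245 1.01,-.27 1.04,-.295
```

```text
q [-0.1373  0.2556  1.6549  0.0223  1.1646 -0.2993] tilt 0.06957137324916852
bar px [[279.5392 398.9858]
 [279.4199 296.5457]
 [279.2357 164.5149]]
t 15.7 tcp [497.4  14.7 228.9] w 12.3 F [-8.9 -0.8  3.5]
shift cm [ 0.122  0.027 -0.013] rot [-0.0003 -0.0021 -0.0048] |mm| 1.2578418988964728 deg 0.3019051008876978
t 15.7 grasp [496.11    14.5082 247.8928] rad 199.3853126045711 (198.4) th 0.597224449379389 tilt 0.07016652703753458 F [-8.8771 -0.7713  3.4772] M [-0.2711  1.6425  0.1459] w 12.300636790890898 q [-0.1377  0.2549  1.6578  0.0225  1.1619 -0.2999]
.63,.05 [ 0.48 -0.41 -0.01] [-0.    -0.002  0.02 ]
.67,.015 [ 0.97 -0.98 -0.01] [-0.    -0.002  0.055]
.71,-.02 [ 1.48 -1.52 -0.01] [-0.    -0.002  0.09 ]
.75,-.05 [ 2.03 -2.05 -0.01] [-0.    -0.002  0.12 ]
.79,-.085 [ 2.59 -2.55 -0.01] [-0.    -0.002  0.155]
.83,-.12 [ 3.16 -3.03 -0.01] [-0.001 -0.002  0.19 ]
.87,-.15 [ 3.76 -3.48 -0.  ] [-0.001 -0.002  0.22 ]
.91,-.185 [ 4.38 -3.91 -0.  ] [-0.001 -0.002  0.255]
.95,-.22 [ 5.   -4.32 -0.  ] [-0.001 -0.002  0.29 ]
.98,-.245 [ 5.49 -4.6  -0.  ] [-0.001 -0.002  0.315]
1.01,-.27 [ 5.98 -4.87  0.  ] [-0.001 -0.002  0.34 ]
1.04,-.295 [ 6.48 -5.13  0.  ] [-0.001 -0.002  0.365]
```

View pics/w16.png

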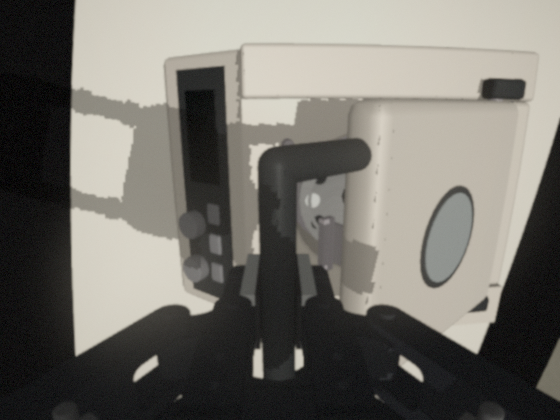

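Request:
{"op": "servo_tool", "data": {"targets": [{"claw": 1,"x": 0.4,"y": -0.4,"z": 0,"rx": 0,"ry": 0,"rz": 0.02},{"claw": 1,"x": 0.87,"y": -0.98,"z": 0,"rx": 0,"ry": 0,"rz": 0.055},{"claw": 1,"x": 1.38,"y": -1.52,"z": 0,"rx": 0,"ry": 0,"rz": 0.09},{"claw": 1,"x": 1.92,"y": -2.05,"z": 0,"rx": 0,"ry": 0,"rz": 0.12},{"claw": 1,"x": 2.47,"y": -2.55,"z": 0,"rx": 0,"ry": 0,"rz": 0.155},{"claw": 1,"x": 3.04,"y": -3.03,"z": 0,"rx": 0,"ry": 0,"rz": 0.19},{"claw": 1,"x": 3.64,"y": -3.48,"z": 0,"rx": 0,"ry": 0,"rz": 0.22},{"claw": 1,"x": 4.26,"y": -3.91,"z": 0,"rx": 0,"ry": 0,"rz": 0.255},{"claw": 1,"x": 4.88,"y": -4.32,"z": 0,"rx": 0,"ry": 0,"rz": 0.29},{"claw": 1,"x": 4.88,"y": -4.32,"z": 0,"rx": 0,"ry": 0,"rz": 0.29}]}}

```text
clock: 16.53
tcp_pos: [543.5, 22.2, 276.8]
orientation: [0.706, -0.023, -0.131, -0.695]
wrist_force: [-8.2, 2.3, 10.5]
gripper_width: 12.5
```

```bash
sed -i 's/HX=np.array(\[652,/HX=np.array([650.8,/' h.py; python3 arc.py .97,-.235 .99,-.255 1.01,-.27 1.03,-.29 1.05,-.305 1.07,-.32 1.09,-.335; python3 - <<'E'
from h import *
t=arm.snapshot('scene'); cv2.imwrite('pics/sc17.png',cv2.resize(t[90:290,205:355],None,fx=4,fy=3,interpolation=cv2.INTER_CUBIC))
E
```

```text
t 16.5333 grasp [547.6193  22.8276 295.3784] rad 198.98140872290313 (198.4) th 0.9577872742635347 tilt -0.21875808812892836 F [-8.1542  2.3001 10.5435] M [ 0.174   1.7225 -0.0215] w 12.493666858973574 q [-0.0725  0.4824  1.2    -0.0477  1.6727 -0.2258]
.97,-.235 [ 0.19 -0.12 -0.02] [-0.002 -0.002  0.016]
.99,-.255 [ 0.44 -0.39 -0.02] [-0.002 -0.002  0.036]
1.01,-.27 [ 0.71 -0.66 -0.02] [-0.002 -0.002  0.051]
1.03,-.29 [ 0.97 -0.92 -0.01] [-0.002 -0.002  0.071]
1.05,-.305 [ 1.25 -1.18 -0.01] [-0.002 -0.002  0.086]
1.07,-.32 [ 1.53 -1.42 -0.01] [-0.002 -0.002  0.101]
1.09,-.335 [ 1.82 -1.67 -0.01] [-0.002 -0.002  0.116]
```

View pics/sc17.png

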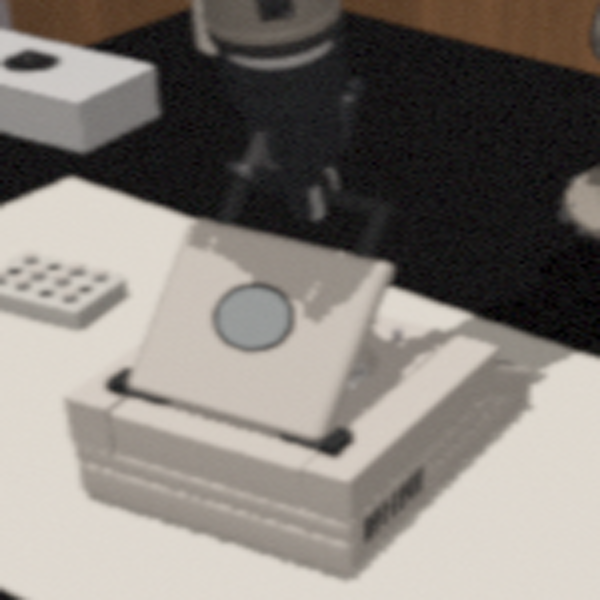

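The lid is held at about 0.96 rad. I carry it past the balance point, to about 1.09.

Request:
{"op": "servo_tool", "data": {"targets": [{"claw": 1,"x": 0.1,"y": -0.2,"z": 0,"rx": 0,"ry": 0,"rz": 0.016},{"claw": 1,"x": 0.34,"y": -0.49,"z": 0,"rx": 0,"ry": 0,"rz": 0.036},{"claw": 1,"x": 0.61,"y": -0.76,"z": 0,"rx": 0,"ry": 0,"rz": 0.05},{"claw": 1,"x": 0.87,"y": -1.02,"z": 0,"rx": 0,"ry": 0,"rz": 0.07},{"claw": 1,"x": 1.15,"y": -1.28,"z": 0,"rx": 0,"ry": 0,"rz": 0.086},{"claw": 1,"x": 1.43,"y": -1.52,"z": 0,"rx": 0,"ry": 0,"rz": 0.1},{"claw": 1,"x": 1.72,"y": -1.77,"z": 0,"rx": 0,"ry": 0,"rz": 0.116},{"claw": 1,"x": 1.72,"y": -1.77,"z": 0,"rx": 0,"ry": 0,"rz": 0.116},{"claw": 1,"x": 1.72,"y": -1.77,"z": 0,"rx": 0,"ry": 0,"rz": 0.116},{"claw": 1,"x": 1.72,"y": -1.77,"z": 0,"rx": 0,"ry": 0,"rz": 0.116}]}}

```text
clock: 17.42
tcp_pos: [563.8, 25.5, 289.8]
orientation: [0.704, -0.063, -0.17, -0.687]
wrist_force: [-4.1, 4.0, 3.6]
gripper_width: 12.3
```

```bash
python3 arc.py 1.06,-.31 1.03,-.285 1.0,-.26 .97,-.235 .94,-.21 .91,-.185 .88,-.16; python3 lid.py w18 1.09 -.33 0;python3 - <<'E'
from h import *
t=arm.snapshot('scene'); cv2.imwrite('pics/sc18.png',cv2.resize(t[90:290,205:355],None,fx=4,fy=3,interpolation=cv2.INTER_CUBIC))
E
```

```text
t 17.4167 grasp [569.9431  26.432  307.7349] rad 199.30076912269146 (198.4) th 1.08726646694998 tilt -0.33101563078923174 F [-4.0829  3.9605  3.6474] M [ 0.5696  0.7519 -0.186 ] w 12.302181295752211 q [-0.0539  0.5936  1.0029 -0.0687  1.8691 -0.2172]
1.06,-.31 [-0.29  0.44 -0.03] [-0.002 -0.002 -0.021]
1.03,-.285 [-0.65  0.87 -0.03] [-0.002 -0.002 -0.046]
1.0,-.26 [-1.01  1.3  -0.03] [-0.002 -0.002 -0.071]
.97,-.235 [-1.35  1.75 -0.03] [-0.002 -0.002 -0.096]
.94,-.21 [-1.68  2.2  -0.04] [-0.002 -0.002 -0.121]
.91,-.185 [-2.    2.67 -0.04] [-0.002 -0.002 -0.146]
.88,-.16 [-2.3   3.14 -0.04] [-0.002 -0.002 -0.171]
q [-0.0539  0.5936  1.0029 -0.0687  1.8691 -0.2172] tilt -0.33101563078923174
bar px [[280.0021 400.2351]
 [280.0481 297.5101]
 [280.0601 165.1144]]
t 17.47 tcp [563.8  25.5 289.8] w 12.5 F [-3.7  4.3  4. ]
shift cm [ 0.108  0.029 -0.028] rot [-0.0021 -0.0017 -0.001 ] |mm| 1.1567663269733865 deg 0.16665631980666096
```

View pics/sc18.png

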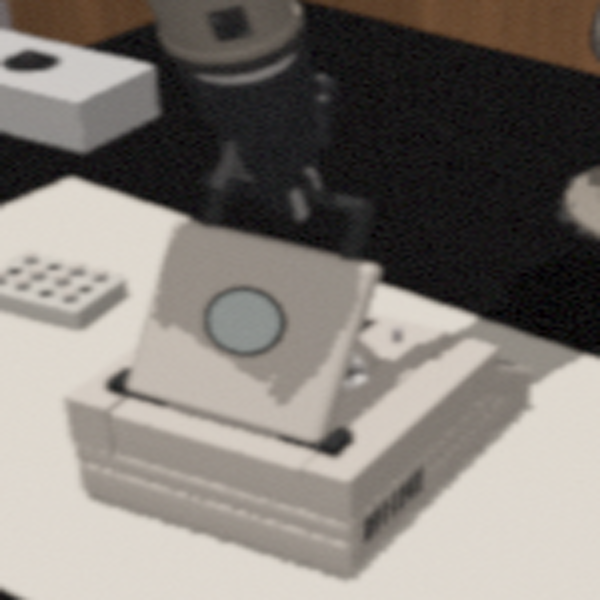

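View pics/w18.png

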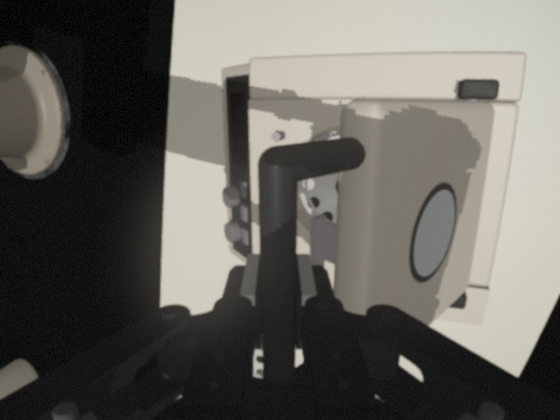

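At about 1.09 rad it is past the balance point and still gripped. I ease it back to about 0.88.

Request:
{"op": "servo_tool", "data": {"targets": [{"claw": 1,"x": -0.35,"y": 0.4,"z": 0,"rx": 0,"ry": 0,"rz": -0.02},{"claw": 1,"x": -0.7,"y": 0.82,"z": 0,"rx": 0,"ry": 0,"rz": -0.046},{"claw": 1,"x": -1.05,"y": 1.25,"z": 0,"rx": 0,"ry": 0,"rz": -0.07},{"claw": 1,"x": -1.4,"y": 1.7,"z": 0,"rx": 0,"ry": 0,"rz": -0.096},{"claw": 1,"x": -1.73,"y": 2.15,"z": 0,"rx": 0,"ry": 0,"rz": -0.12},{"claw": 1,"x": -2.05,"y": 2.62,"z": 0,"rx": 0,"ry": 0,"rz": -0.146},{"claw": 1,"x": -2.35,"y": 3.1,"z": 0,"rx": 0,"ry": 0,"rz": -0.17},{"claw": 1,"x": -2.35,"y": 3.1,"z": 0,"rx": 0,"ry": 0,"rz": -0.17},{"claw": 1,"x": -2.35,"y": 3.1,"z": 0,"rx": 0,"ry": 0,"rz": -0.17},{"claw": 1,"x": -2.35,"y": 3.1,"z": 0,"rx": 0,"ry": 0,"rz": -0.17},{"claw": 1,"x": -2.35,"y": 3.1,"z": 0,"rx": 0,"ry": 0,"rz": -0.17},{"claw": 1,"x": -2.35,"y": 3.1,"z": 0,"rx": 0,"ry": 0,"rz": -0.17}]}}

```text
clock: 18.52
tcp_pos: [532.1, 20.3, 268.2]
orientation: [0.707, -0.003, -0.111, -0.699]
wrist_force: [-6.2, 3.5, 7.9]
gripper_width: 12.7
```

```bash
python3 arc.py; python3 lid.py w19 .88 -.16 0;python3 - <<'E'
from h import *
t=arm.snapshot('scene'); cv2.imwrite('pics/sc19.png',t)
E
```

```text
t 18.5167 grasp [535.1381  20.7724 286.9522] rad 199.0273785797049 (198.4) th 0.8813962482682771 tilt -0.1622398865462638 F [-6.1696  3.4765  7.8686] M [ 0.5794  1.0642 -0.1179] w 12.710540133328525 q [-0.0839  0.4285  1.3006 -0.0369  1.5705 -0.2345]
q [-0.0839  0.4285  1.3006 -0.0369  1.5705 -0.2345] tilt -0.1622398865462638
bar px [[278.5809 399.3098]
 [278.3458 296.6751]
 [278.0376 164.4491]]
t 18.57 tcp [532.1  20.3 268.2] w 12.5 F [-6.5  3.9  7.5]
shift cm [ 0.032  0.068 -0.009] rot [-0.0015 -0.0023 -0.0022] |mm| 0.7605451946399677 deg 0.20314443048128034
```

View pics/sc19.png

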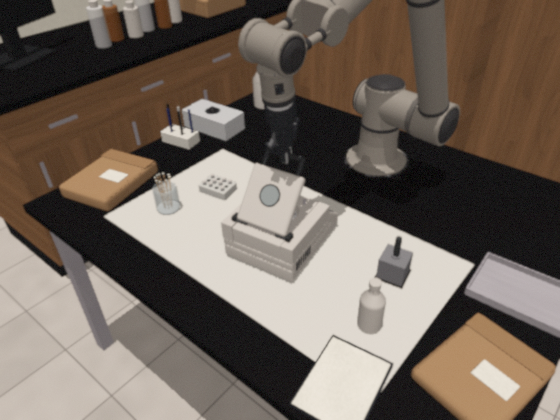

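View pics/w19.png

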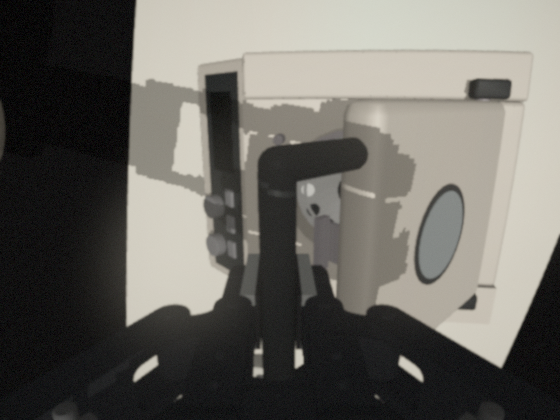

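The lid is held at about 0.88 rad, the pin stands in its block, and the rack, bottle and jar are at their original pixels. I hand in.

```bash
python3 - <<'E'
from cell import arm
print(arm.close_job()); s=arm.get_state(); print(s['clock'],s['tcp_pos'],s['gripper_width'])
E
```

```text
the job is handed in; nothing more can be done
None
the job is handed in; nothing more can be done
```

The lid check is done and handed in at about 18.6 s. Every step ran in the order asked.

- **Release:** I pressed the button to its bottom with the pin, at about 6–7 N, and the lid popped up.
- **Pin:** It is back in its block. The collar seated with about 20 N of contact at its starting height, and the camera view after release matched the first one.
- **Lid:** I carried it, gripped throughout, to about 1.09 rad, past the balance point. I then eased it back to about 0.88 rad, roughly 7 degrees below balance, where the gripper still holds it.
- **Last checks:** The grip point is 199.0 mm from the hinge, against 198.4 expected. A steady wrist force of about 10 N remains, mostly along the lid, because the measured hinge position is off by about 1–2 mm. The rack, bottle and jar show no visible movement in the pictures.

The lid angle comes from the gripper's position, so it is good to about 0.02 rad; I did not measure it separately. My first approach to the handle ran joint 5 close to its limit, so I repeated it at a smaller tilt.

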